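# Wind down the cheese press and take off its crank

### The arm

A 6-joint arm with a two-finger parallel gripper is mounted at the origin on the work surface; the furniture and walls round the work are solid. World frame = base frame: x ahead of the robot, y to its left, z up, the work surface at z = 0. Lengths are in m, angles in rad, forces in N, time in s.
With the tool pointing down it reaches from about 0.25 to 0.725 m from the base axis. Payload 4 kg.
Tool frame: the origin (TCP) lies between the finger pads; the fingertips stand 11 mm ahead of it and the grasp point (between the pads) lies 8 mm behind it (bot.tip_extent is the distance from the TCP to the fingertips, in m); z points along the fingers, y is the line along which they close (so a half turn about z gives the same grasp; the last joint's range is limited). The gripper opens to 85 mm and grips with 20 to 120 N. Pads are 22 mm wide; open, the fingers measure 114 mm over their backs; the gripper's body (76 mm by 85 mm) begins 54 mm behind the grasp point. The pads swing forward as they close: fully open they stand 13 mm farther back than shut.
Start: joints at [-1.107, 0.241, 0.005, 1.335, 0, 1.571], TCP at [0.224, -0.447, 0.242] pointing down, gripper open.
Joint ranges: [-2.72, 2.72], [-1.05, 1.87], [-1.09, 1.28], [-1.99, 2.15], [-1.42, 1.44], [-3.14, 3.14]. Speed limits (rad/s): [2.79, 2.79, 3.14, 3.14, 3.14, 3.14].

### API

Orientations are given as a unit quaternion [x, y, z, w].
In Python, from workcell import bot gives the robot as it stands. The module is installed in compiled form; this text tells all that it offers.
- The arm moves only by the tool drive_tool, never from a script. Its argument "rows" is a list of rows, each an object of numbers: "dx", "dy", "dz": the shift along the tool's x, y, z in units of 50 mm (1.0 is 50 mm); "wx", "wy", "wz": the turn, a rotation vector about the tool's x, y, z in units of 5 degrees (1.0 is 5 degrees); "hand": the finger opening in mm, from 0 to 85.4. A call has 1 to 20 rows; each row is the pose to reach, as a shift and turn from the pose commanded when the call began, along the tool's axes at that moment; what a row does not reach only later rows make up. A row lasts 1/10 s, in which the tool goes at most 50 mm and 8.59 degrees, less where a joint would pass 70% of its speed; a pose out of reach is approached as far as the arm can. A call with a gripper value outside its range is refused whole. The fingers move at their own pace and stop on an object; the grip force is fixed at half the most. Time passes only in rows, so rows that repeat a pose let the fingers close. It gives the time, the measured TCP pose, the force, the opening and the grip force at its end, in the units of the state.
- bot.get_obs(): the state, without advancing time (a new reading comes with each control period).
- bot.camera(name): name is "scene" or "top"; returns the picture (420x560x3 uint8, red, green, blue); there is no depth.
- bot.get_calibration(name): a dict with "vfov" (degrees; the focal length in pixels is half the picture's height over the tangent of half this angle, whatever the lens; pixels are square), "cx", "cy" (the principal point, pixels), "origin" and "rotation" of the camera in the world. Camera axes: x right, y up, looking along -z (the intrinsics and any distortion apply to the point x, -y, -z); pixel columns grow to the right and rows downward; lengths in m; the calibration is good to about 2 mm. A picture is of the moment at which its call begins. get_calibration takes no time and is no camera call.
- bot.job_done(): hands the job in; it is judged then, once.
Trained networks look in the newest picture that a camera, given by its name, has taken for a name from the list of things; names that differ only in an ending like _2 or _b are one class to them, and where a whole thing is asked for, a point or a joint stands for the part that bears it (a point fixed in the world has none). Each returns a list of dicts, best first, with "score" (0 to 1); they miss things now and then, are a little off and sometimes report something else, mostly with a low value. They report only what shows in the picture. A call takes as long as a camera call. They do not tell look-alikes from the thing itself.
- bot.look_for(camera, thing): "extent" ([centre column, centre row, width, height] in pixels, round what is visible of it).
- bot.outline_of(camera, thing): "region" (420x560 bool, what is visible of it) and "extent" ([centre column, centre row, width, height] in pixels, round what is visible of it).
The state is a dict: "clock": time; "joint_pos": joint angles; "joint_vel": joint speeds; "tau": joint torques, N m; "eef_pos": TCP position; "tool_rot": TCP orientation; "ft_force": force on the tool from outside, world axes, zero at the start; "ft_torque": the same for the moment, N m; "grip_width": finger opening in m; "grasp_force": force on a finger pad.
Only numpy, scipy, OpenCV 4.12 (cv2) and the standard library are available. Lean on these libraries where they do the work, as an engineer would, in place of code of your own. Each camera call takes 0.05 s, during which the arm holds its last target. There are 200 camera calls.

### The job

Close the cheese press on the cheese mould: pick up the loose crank, fit it fully down onto the square end of the press spindle and wind it clockwise (seen from above) until the pressure plate sits on the blue follower and the crank will turn no further. Then lift the crank off so that nobody can knock it, and lay it flat on the table, set down and not dropped; leave the red pot, the amber bottle and the jar where they stand.

Things in the scene. Friction and masses are not known exactly. Their poses are not given: they have to be found in the camera images.
- press: cheese press, fixed to the table: dark wooden base 150 x 226 x 28 mm (x by y by z of its frame), drip tray, white perforated mould, two steel posts at y = +-85 mm, across them along y a steel crossbar 206 x 36 mm, its top at z = 182 mm (nuts on the posts to 196 mm). Origin: centre of its underside, z up. Only the spindle and its plate move.
- follower_top (a point): centre of the top of the blue follower disc (84 mm across), 112 mm above the table; the plate must come down onto it
- plate_face (a point): centre of the underside of the steel pressure plate (80 mm across) that hangs on the spindle; its height over follower_top is the gap still to close, about 6 to 12.5 mm at the start
- shaft_seat (a point): on the vertical spindle axis, top of the round shoulder (36 mm across) on which the seated crank's underside rests; 221 mm above the table with the plate fully up, 206 mm when it is home. It turns and sinks with the spindle; its x and y axes are normal to the flats of the square shaft above it.
- shaft_tip (a point): top of the shaft, 28 mm above shaft_seat on the same axis. From the seat up: a square shaft 13 mm across flats, 22 mm tall, then 6 mm more that taper to a square 7 mm across.
- spindle (a joint): turn of the spindle in rad, growing clockwise seen from above; the plate sinks 6 mm per turn (6.283 rad). Stop at 15.708: plate on the follower. It starts 1 to 2.1 turns short of that. It stays where it is left (friction 0.08 N m, about 1.2 N at the crank's grip); at the stop the crank turns no further and the force on the hand rises sharply.
- crank: loose steel crank, 0.2 to 0.3 kg, lying flat on the table, grip up. Origin: centre of the hub's underside; x points along the arm to the grip, z up. Hub: square block 32 x 32 x 32 mm, sides along x and y. Arm: flat bar 18 mm wide, 8 mm thick, its underside level with the hub's.
- crank_hole (a point): centre of the top of the crank's hub, 32 mm above its underside. Here opens the square hole that goes right through the hub along z: 15 mm across flats, sides along the crank's x and y, so 1 mm play each side on the shaft; it fits in any of four positions. The steel is greased and slides easily once the crank is eased back a few degrees from the stop.
- crank_knob (a point): centre of the crank's black upright grip, at x = 70 mm, z = 33 mm in the crank's frame: a cylinder 24 mm across, from z = 10 to 58 mm, turning freely on the arm.
- red_pot: small pot with a red lid, 58 mm across, 50 mm tall, standing right of the press; bystander. Origin: centre of its underside
- amber_bottle: round amber bottle with a black dropper, 66 mm across, 106 mm tall; bystander. Origin: centre of its underside
- jar: glass jar with a red lid, 68 mm across, 135 mm tall; bystander. Origin: centre of its underside
Not all that is in view belongs to the job. Leave any pink or yellow look-alike of the crank alone.

How it is judged:
On the way, in this order (a step that is already met when the one before it is completed fails the run):
1. the crank is seated on the square shaft, down on its shoulder (z of crank in the frame of shaft_seat below 0.004 m and horizontal distance between crank and shaft_seat below 0.004 m and angle between crank's own z axis and vertical below 0.12 rad), for 0.2 s.
2. turned by the seated crank, the plate sits on the follower (gap under 0.8 mm) (z of plate_face in the frame of follower_top below 0.0008 m and z of crank in the frame of shaft_seat below 0.008 m and horizontal distance between crank and shaft_seat below 0.005 m), for 0.2 s.
At the end, for the whole second after the job is handed in: The pressure plate is on the follower (gap under 0.8 mm) and the crank lies flat and still on the table top (underside less than 6 mm above it, tilted less than 0.1 rad, grip up) (z of plate_face in the frame of follower_top below 0.0008 m and height (world z) of crank below 0.006 m and angle between crank's own z axis and vertical below 0.1 rad and linear speed of crank below 0.02 m/s); the robot touches nothing.
It fails at once if the crank is dropped or thrown: faster than 0.8 m/s with no finger on it (linear speed of crank above 0.8 m/s and contact force between the fingers and crank below 0.3 N).
It fails at once if the red pot is moved by more than 25 mm or tipped (distance of red_pot from where it was at the start of the episode above 0.025 m or angle between red_pot's own z axis and vertical above 0.3 rad).
It fails at once if the amber bottle is moved by more than 25 mm or tipped (distance of amber_bottle from where it was at the start of the episode above 0.025 m or angle between amber_bottle's own z axis and vertical above 0.3 rad).
It fails at once if the jar is moved by more than 25 mm or tipped (distance of jar from where it was at the start of the episode above 0.025 m or angle between jar's own z axis and vertical above 0.3 rad).
It also fails if it takes over 72 s, if anything falls off the work surface, if the arm or the gripper's body presses on something with over 40 N, if the wrist force passes 120 N, or if a joint passes its speed limit or range.

## Working session

There is one attempt and no reset: what is moved stays moved. The work goes in short steps, Python scripts to look and compute and a tool call to move; the robot and the scene stay as the last step left them, time stands still between calls to the robot, and variables do not carry over. Pictures are saved under pics/ and viewed, at most 10 in all, crops included, and the job is handed in when it is done.

Besides the shell and the picture viewer there is one more tool, called after "Emit:" in YAML: its name, and indented under it one key for each argument. drive_tool: Moves the arm, as the interface text tells. Its arguments: {"type":"object","properties":{"rows":{"type":"array","items":{"type":"object","properties":{"dx":{"type":"number"},"dy":{"type":"number"},"dz":{"type":"number"},"wx":{"type":"number"},"wy":{"type":"number"},"wz":{"type":"number"},"hand":{"type":"number"}}}}},"required":["rows"]}

```bash
mkdir -p pics
python3 - <<'E'
from workcell import bot
import cv2,numpy as np
o=bot.get_obs();print(o['clock'],o['eef_pos'],o['tool_rot'],o['grip_width'])
for n in ['scene','top']:
    im=bot.camera(n);cv2.imwrite(f'pics/{n}0.png',cv2.resize(im[:,:,::-1],(800,600),interpolation=cv2.INTER_CUBIC))
    print(n,bot.get_calibration(n))
    for t in ['crank','crank_hole','crank_knob','shaft_tip','press','red_pot','amber_bottle','jar']:
        print(t,[(np.round(d['extent'],1).tolist(),round(d['score'],2)) for d in bot.look_for(n,t)])
E
```

```text
0.0 [ 0.22338416 -0.44665501  0.2414106 ] [ 9.73236913e-01  2.29801706e-01 -2.46951484e-04 -1.01242573e-03] 0.08539492149139435
scene {'vfov': 44.83181071279802, 'cx': 285.7836064726366, 'cy': 208.15484858362439, 'origin': array([-0.1542819, -1.2908859,  1.1085152]), 'rotation': array([ 0.44468689, -0.1188502 , -0.23261703,  0.85674822])}
crank [([354.1, 273.5, 29.5, 24.2], 0.85), ([307.2, 323.1, 30.1, 32.3], 0.77), ([393.3, 302.0, 24.2, 29.2], 0.65)]
crank_hole [([307.4, 321.4, 33.0, 34.5], 0.9), ([351.8, 270.8, 27.0, 26.8], 0.63), ([391.9, 299.4, 22.6, 32.6], 0.6)]
crank_knob [([394.8, 302.0, 22.9, 27.7], 0.92), ([306.9, 320.1, 29.6, 35.9], 0.9), ([355.3, 272.4, 30.0, 18.9], 0.83)]
shaft_tip [([353.5, 274.1, 27.3, 16.6], 0.5), ([276.8, 179.4, 7.2, 14.2], 0.48)]
press [([286.9, 210.1, 58.0, 81.9], 0.92), ([277.9, 178.8, 8.7, 13.8], 0.45)]
red_pot [([297.0, 282.6, 18.7, 20.1], 0.64)]
amber_bottle [([216.8, 207.4, 16.6, 25.1], 0.57)]
jar [([273.0, 169.5, 20.7, 31.2], 0.7), ([354.6, 271.6, 27.6, 23.2], 0.62)]
top {'vfov': 53.26401170858458, 'cx': 279.1633192109023, 'cy': 211.4868474397576, 'origin': array([ 0.36837408, -0.1169693 ,  1.25942978]), 'rotation': array([ 0.05698685, -0.05140062, -0.69962058,  0.71038125])}
crank [([362.2, 188.1, 35.8, 18.8], 0.8), ([421.7, 181.9, 38.2, 14.1], 0.59), ([404.1, 270.9, 17.2, 31.7], 0.57)]
crank_hole [([402.7, 268.9, 16.6, 34.9], 0.76), ([187.3, 263.6, 21.2, 21.0], 0.72), ([417.7, 180.2, 37.2, 16.3], 0.68), ([364.1, 189.6, 38.7, 15.7], 0.55)]
crank_knob [([419.4, 179.9, 38.6, 12.8], 0.66), ([402.2, 270.1, 17.8, 32.1], 0.65), ([363.9, 190.6, 36.2, 17.4], 0.63)]
shaft_tip [([251.6, 208.1, 16.2, 14.0], 0.46)]
press [([255.8, 217.4, 81.6, 61.1], 0.68)]
red_pot [([348.1, 251.9, 19.9, 21.6], 0.74)]
amber_bottle [([187.8, 264.5, 21.3, 20.2], 0.56)]
jar [([162.8, 166.4, 36.7, 34.3], 0.94)]
```

View pics/scene0.png

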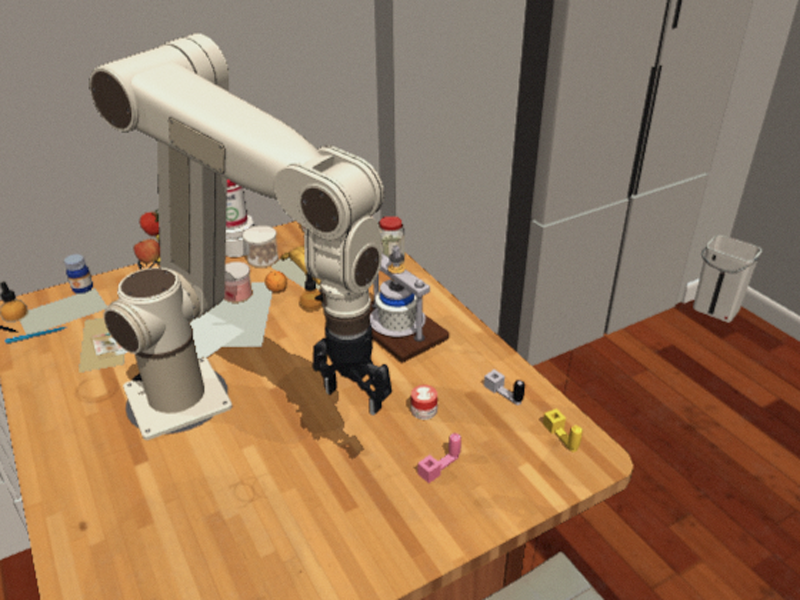

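View pics/top0.png

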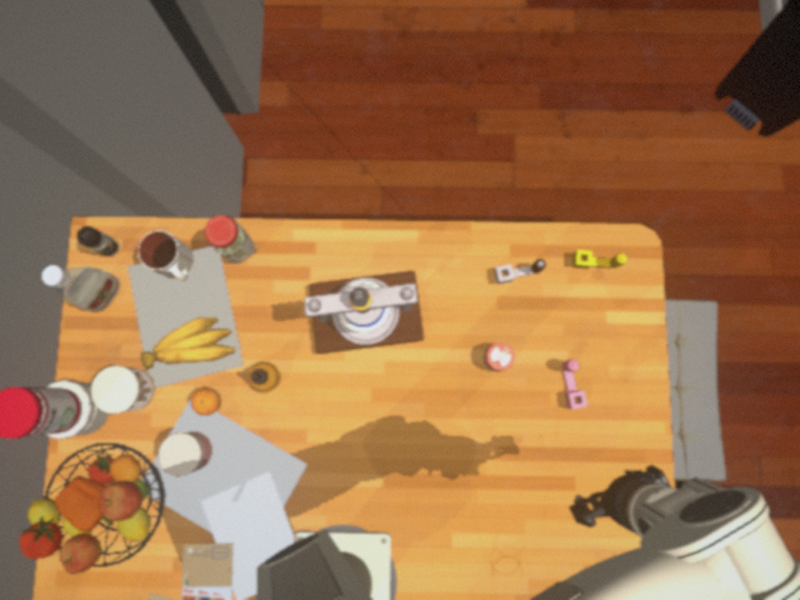

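The top view shows the grey crank, hub at about (502,272) and black grip at (539,265) in 800x600. The press spindle is near (359,296), and the red pot at (499,356). The pink and yellow cranks are decoys. I'll zoom in on the crank and spindle in both views.

```bash
cat > h.py <<'E'
from workcell import bot
import cv2,numpy as np
from scipy.spatial.transform import Rotation as R
def cam(n):
    c=bot.get_calibration(n);f=210/np.tan(np.radians(c['vfov']/2))
    return np.array(c['origin']),R.from_quat(c['rotation']).as_matrix(),f,c['cx'],c['cy']
def ray(n,u,v):
    o,M,f,cx,cy=cam(n);return o,M@np.array([(u-cx)/f,-(v-cy)/f,-1.])
def at_z(n,u,v,z):
    o,d=ray(n,u,v);return o+d*(z-o[2])/d[2]
def proj(n,p):
    o,M,f,cx,cy=cam(n);q=(np.atleast_2d(p)-o)@M
    return np.c_[cx+f*q[:,0]/-q[:,2],cy-f*q[:,1]/-q[:,2]]
def crop(im,u,v,w,h,s):
    return cv2.resize(im[v:v+h,u:u+w,::-1],None,fx=s,fy=s,interpolation=cv2.INTER_CUBIC)
E
python3 - <<'E'
from h import *
t=bot.camera('top');s=bot.camera('scene')
a=crop(t,335,165,50,37,8);b=crop(t,205,180,100,75,4)
c=crop(s,330,250,50,37,8);d=crop(s,250,165,66,50,6)
P=np.zeros((600,800,3),np.uint8)
for im,(y,x) in [(a,(0,0)),(b,(0,400)),(c,(300,0)),(d,(300,400))]:
    im=im[:300,:400];P[y:y+im.shape[0],x:x+im.shape[1]]=im
cv2.imwrite('pics/z1.png',P)
print(at_z('top',351.5,190.5,.03),at_z('top',377,186,.05))
print(at_z('top',251.6,208,.235),at_z('top',348,252,.04),at_z('top',187.8,264.5,.1))
E
```

```text
[ 0.62511567 -0.3210172   0.03      ] [ 0.63553959 -0.39285653  0.05      ]
[ 0.53447855 -0.03911384  0.235     ] [ 0.44095564 -0.30729296  0.04      ] [0.39630245 0.14270323 0.1       ]
```

View pics/z1.png

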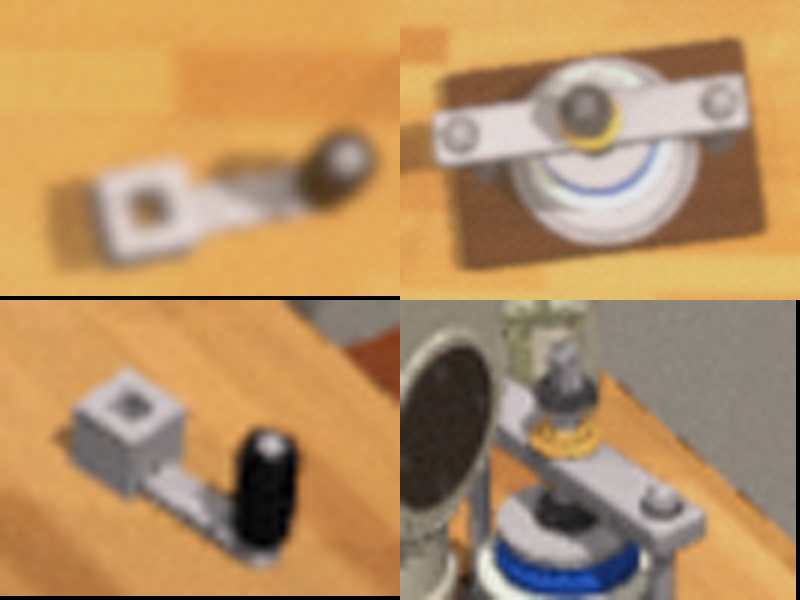

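The crops give these positions in full-picture pixels:
- **Crank hole:** top view (353.5,190.9), scene view (346.5,263).
- **Grip top:** top view (378.7,184), scene view (363.7,267.5).
- **Spindle shoulder:** top view (251.2,207.5), scene view (278,180.8).

I'll triangulate from these.

Run:
```python
from h import *
def both(t,s,z):
    print('top',at_z('top',*t,z).round(4),'scene',at_z('scene',*s,z).round(4))
def tri(t,s):
    A=[];b=[]
    for n,p in(('top',t),('scene',s)):
        o,d=ray(n,*p);d/=np.linalg.norm(d);Q=np.eye(3)-np.outer(d,d);A.append(Q);b.append(Q@o)
    print('tri',np.linalg.lstsq(np.vstack(A),np.hstack(b),rcond=None)[0].round(4))
both((353.5,190.9),(346.5,263),.032);tri((353.5,190.9),(346.5,263))
both((378.75,184),(363.75,267.5),.058);tri((378.75,184),(363.75,267.5))
both((251.2,207.5),(278,180.8),.216);tri((251.2,207.5),(278,180.8))
n1=at_z('top',220,213.75,.196);n2=at_z('top',285,205,.196);print('nuts',n1,n2,(n1+n2)/2,np.linalg.norm(n1-n2))
print('tip scene',at_z('scene',277.5,173,.244))
o=bot.get_obs();print(bot.tip_extent,o['joint_pos'],R.from_quat(o['tool_rot']).as_matrix().round(3))
```

```text
top [ 0.6236 -0.3266  0.032 ] scene [ 0.6263 -0.3304  0.032 ]
tri [ 0.6259 -0.3279  0.0297]
top [ 0.6398 -0.3963  0.058 ] scene [ 0.6408 -0.3974  0.058 ]
tri [ 0.6406 -0.3967  0.0574]
top [ 0.5388 -0.0366  0.216 ] scene [ 0.5383 -0.0483  0.216 ]
tri [ 0.5421 -0.0369  0.2082]
nuts [0.52464086 0.04470342 0.196     ] [ 0.54989243 -0.12200293  0.196     ] [ 0.53726664 -0.03864976  0.196     ] 0.16860797249803822
tip scene [ 0.53881353 -0.04484573  0.244     ]
0.011 [-1.10701363e+00  2.40591474e-01  5.01349908e-03  1.33514560e+00
 -1.98524899e-05  1.57077878e+00] [[ 0.894  0.447  0.   ]
 [ 0.447 -0.894 -0.   ]
 [-0.     0.    -1.   ]]
```

Emit:
drive_tool:
  rows:
    - {"dx": 8.24, "dy": 1.47, "dz": 1.6, "wz": -30, "hand": 60}
    - {"dx": 8.24, "dy": 1.47, "dz": 1.6, "wz": -30, "hand": 60}
    - {"dx": 8.24, "dy": 1.47, "dz": 1.6, "wz": -30, "hand": 60}
    - {"dx": 8.24, "dy": 1.47, "dz": 1.6, "wz": -30, "hand": 60}
    - {"dx": 8.24, "dy": 1.47, "dz": 1.6, "wz": -30, "hand": 60}
    - {"dx": 8.24, "dy": 1.47, "dz": 1.6, "wz": -30, "hand": 60}
    - {"dx": 8.24, "dy": 1.47, "dz": 1.6, "wz": -30, "hand": 60}
    - {"dx": 8.24, "dy": 1.47, "dz": 1.6, "wz": -30, "hand": 60}
    - {"dx": 8.24, "dy": 1.47, "dz": 1.6, "wz": -30, "hand": 60}
    - {"dx": 8.24, "dy": 1.47, "dz": 1.6, "wz": -30, "hand": 60}
    - {"dx": 8.24, "dy": 1.47, "dz": 1.6, "wz": -30, "hand": 60}
    - {"dx": 8.24, "dy": 1.47, "dz": 1.6, "wz": -30, "hand": 60}
    - {"dx": 8.24, "dy": 1.47, "dz": 1.6, "wz": -30, "hand": 60}
    - {"dx": 8.24, "dy": 1.47, "dz": 1.6, "wz": -30, "hand": 60}
    - {"dx": 8.24, "dy": 1.47, "dz": 1.6, "wz": -30, "hand": 60}
    - {"dx": 8.24, "dy": 1.47, "dz": 1.6, "wz": -30, "hand": 60}
    - {"dx": 8.24, "dy": 1.47, "dz": 1.6, "wz": -30, "hand": 60}
    - {"dx": 8.24, "dy": 1.47, "dz": 1.6, "wz": -30, "hand": 60}
    - {"dx": 8.24, "dy": 1.47, "dz": 1.6, "wz": -30, "hand": 60}

```text
invalid input at $.rows[0]: expected keys dx, dy, dz, wx, wy, wz, hand
```

```bash
cat > st.py <<'E'
from h import *
def st():
    o=bot.get_obs();M=R.from_quat(o['tool_rot']).as_matrix()
    print('t',round(o['clock'],2),'p',o['eef_pos'].round(4),'yaw_y',np.degrees(np.arctan2(M[1,1],M[0,1])).round(2),'tz',M[:,2].round(3),'q',o['joint_pos'].round(3),'F',o['ft_force'].round(1),'T',o['ft_torque'].round(2),'w',round(o['grip_width'],4),o['grasp_force'])
    return o,M
def go(p,yaw):  # units to reach TCP p with tool-y yaw (deg)
    o,M=st();d=M.T@(np.array(p)-o['eef_pos'])/.05
    y=np.degrees(np.arctan2(M[1,1],M[0,1]));print('go d',d.round(3),'wz',round(-((yaw-y+180)%360-180)/5,3))
E
python3 - <<'E'
from st import *
go((.625,-.328,.016),192.3)
E
```

```text
t 1.0 p [ 0.2237 -0.4472  0.2423] yaw_y -63.43 tz [ 0. -0. -1.] q [-1.107  0.241  0.005  1.335 -0.     1.571] F [-0.3  0.3 -0.6] T [ 0.05  0.03 -0.09] w 0.0856 0.0
go d [8.245 1.458 4.526] wz 20.855
```

Emit:
drive_tool:
  rows:
    - {"dx": 8.24, "dy": 1.47, "dz": 1.6, "wx": 0, "wy": 0, "wz": -30, "hand": 60}
    - {"dx": 8.24, "dy": 1.47, "dz": 1.6, "wx": 0, "wy": 0, "wz": -30, "hand": 60}
    - {"dx": 8.24, "dy": 1.47, "dz": 1.6, "wx": 0, "wy": 0, "wz": -30, "hand": 60}
    - {"dx": 8.24, "dy": 1.47, "dz": 1.6, "wx": 0, "wy": 0, "wz": -30, "hand": 60}
    - {"dx": 8.24, "dy": 1.47, "dz": 1.6, "wx": 0, "wy": 0, "wz": -30, "hand": 60}
    - {"dx": 8.24, "dy": 1.47, "dz": 1.6, "wx": 0, "wy": 0, "wz": -30, "hand": 60}
    - {"dx": 8.24, "dy": 1.47, "dz": 1.6, "wx": 0, "wy": 0, "wz": -30, "hand": 60}
    - {"dx": 8.24, "dy": 1.47, "dz": 1.6, "wx": 0, "wy": 0, "wz": -30, "hand": 60}
    - {"dx": 8.24, "dy": 1.47, "dz": 1.6, "wx": 0, "wy": 0, "wz": -30, "hand": 60}
    - {"dx": 8.24, "dy": 1.47, "dz": 1.6, "wx": 0, "wy": 0, "wz": -30, "hand": 60}
    - {"dx": 8.24, "dy": 1.47, "dz": 1.6, "wx": 0, "wy": 0, "wz": -30, "hand": 60}
    - {"dx": 8.24, "dy": 1.47, "dz": 1.6, "wx": 0, "wy": 0, "wz": -30, "hand": 60}
    - {"dx": 8.24, "dy": 1.47, "dz": 1.6, "wx": 0, "wy": 0, "wz": -30, "hand": 60}
    - {"dx": 8.24, "dy": 1.47, "dz": 1.6, "wx": 0, "wy": 0, "wz": -30, "hand": 60}
    - {"dx": 8.24, "dy": 1.47, "dz": 1.6, "wx": 0, "wy": 0, "wz": -30, "hand": 60}
    - {"dx": 8.24, "dy": 1.47, "dz": 1.6, "wx": 0, "wy": 0, "wz": -30, "hand": 60}

```text
clock: 2.6
eef_pos: [0.625, -0.3286, 0.162]
tool_rot: [0.135, 0.991, 0.0, -0.0]
ft_force: [0.6, 0.0, 0.0]
grip_width: 0.06
grasp_force: 0.0
```

Run:
```python
from st import *
go((.625,-.328,.075),192.3)
```

```text
t 2.6 p [ 0.625  -0.3286  0.162 ] yaw_y 74.44 tz [-0.  0. -1.] q [-0.484  0.705  0.529  1.395  0.    -0.212] F [0.6 0.  0. ] T [0.05 0.02 0.05] w 0.06 0.0
go d [0.002 0.011 1.739] wz -23.572
```

Emit:
drive_tool:
  rows:
    - {"dx": 0, "dy": 0, "dz": 0.2, "wx": 0, "wy": 0, "wz": -23.57, "hand": 60}
    - {"dx": 0, "dy": 0, "dz": 0.4, "wx": 0, "wy": 0, "wz": -23.57, "hand": 60}
    - {"dx": 0, "dy": 0, "dz": 0.6, "wx": 0, "wy": 0, "wz": -23.57, "hand": 60}
    - {"dx": 0, "dy": 0, "dz": 0.8, "wx": 0, "wy": 0, "wz": -23.57, "hand": 60}
    - {"dx": 0, "dy": 0, "dz": 1.0, "wx": 0, "wy": 0, "wz": -23.57, "hand": 60}
    - {"dx": 0, "dy": 0, "dz": 1.2, "wx": 0, "wy": 0, "wz": -23.57, "hand": 60}
    - {"dx": 0, "dy": 0, "dz": 1.3, "wx": 0, "wy": 0, "wz": -23.57, "hand": 60}
    - {"dx": 0, "dy": 0, "dz": 1.3, "wx": 0, "wy": 0, "wz": -23.57, "hand": 60}
    - {"dx": 0, "dy": 0, "dz": 1.3, "wx": 0, "wy": 0, "wz": -23.57, "hand": 60}
    - {"dx": 0, "dy": 0, "dz": 1.3, "wx": 0, "wy": 0, "wz": -23.57, "hand": 60}
    - {"dx": 0, "dy": 0, "dz": 1.3, "wx": 0, "wy": 0, "wz": -23.57, "hand": 60}
    - {"dx": 0, "dy": 0, "dz": 1.3, "wx": 0, "wy": 0, "wz": -23.57, "hand": 60}
    - {"dx": 0, "dy": 0, "dz": 1.3, "wx": 0, "wy": 0, "wz": -23.57, "hand": 60}
    - {"dx": 0, "dy": 0, "dz": 1.3, "wx": 0, "wy": 0, "wz": -23.57, "hand": 60}
    - {"dx": 0, "dy": 0, "dz": 1.3, "wx": 0, "wy": 0, "wz": -23.57, "hand": 60}

```text
clock: 4.1
eef_pos: [0.625, -0.3286, 0.097]
tool_rot: [0.777, -0.63, -0.0, 0.0]
ft_force: [-0.2, 0.1, 0.8]
grip_width: 0.0599
grasp_force: 0.0
```

Run:
```python
from st import *
go((.625,-.328,.016),192.3)
s=bot.camera('scene');t=bot.camera('top')
P=np.hstack([crop(s,320,225,66,66,6),crop(t,325,160,66,66,6)]);cv2.imwrite('pics/z2.png',P)
```

```text
t 4.1 p [ 0.625  -0.3286  0.097 ] yaw_y -168.08 tz [-0.  0. -1.] q [-0.484  0.738  0.42   1.253  0.    -2.263] F [-0.2  0.1  0.8] T [ 0.01 -0.04  0.01] w 0.0599 0.0
go d [-0.01  -0.004  1.62 ] wz -0.076
```

View pics/z2.png

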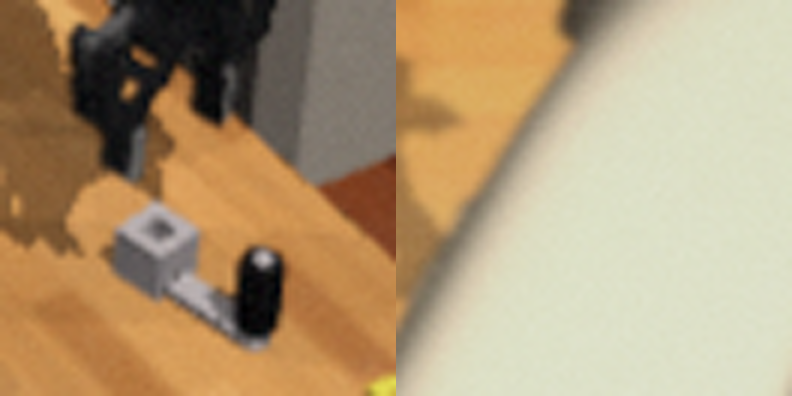

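The fingers are either side of the hub, which is at (155,240) in the left crop. Going down to grip.

Emit:
drive_tool:
  rows:
    - {"dx": 0, "dy": 0, "dz": 0.5, "wx": 0, "wy": 0, "wz": 0, "hand": 60}
    - {"dx": 0, "dy": 0, "dz": 1.0, "wx": 0, "wy": 0, "wz": 0, "hand": 60}
    - {"dx": 0, "dy": 0, "dz": 1.4, "wx": 0, "wy": 0, "wz": 0, "hand": 60}
    - {"dx": 0, "dy": 0, "dz": 1.6, "wx": 0, "wy": 0, "wz": 0, "hand": 60}
    - {"dx": 0, "dy": 0, "dz": 1.6, "wx": 0, "wy": 0, "wz": 0, "hand": 40}
    - {"dx": 0, "dy": 0, "dz": 1.6, "wx": 0, "wy": 0, "wz": 0, "hand": 28}
    - {"dx": 0, "dy": 0, "dz": 1.6, "wx": 0, "wy": 0, "wz": 0, "hand": 20}
    - {"dx": 0, "dy": 0, "dz": 1.6, "wx": 0, "wy": 0, "wz": 0, "hand": 20}
    - {"dx": 0, "dy": 0, "dz": 1.6, "wx": 0, "wy": 0, "wz": 0, "hand": 20}
    - {"dx": 0, "dy": 0, "dz": 1.6, "wx": 0, "wy": 0, "wz": 0, "hand": 20}

```text
clock: 5.2
eef_pos: [0.6255, -0.3289, 0.0183]
tool_rot: [0.777, -0.63, 0.001, -0.0]
ft_force: [-0.3, 0.0, 1.4]
grip_width: 0.0306
grasp_force: 61.9
```

Emit:
drive_tool:
  rows:
    - {"dx": 0, "dy": 0, "dz": -0.3, "wx": 0, "wy": 0, "wz": 0, "hand": 20}
    - {"dx": 0, "dy": 0, "dz": -1.0, "wx": 0, "wy": 0, "wz": 0, "hand": 20}
    - {"dx": 0, "dy": 0, "dz": -1.8, "wx": 0, "wy": 0, "wz": 0, "hand": 20}
    - {"dx": 0, "dy": 0, "dz": -2.6, "wx": 0, "wy": 0, "wz": 0, "hand": 20}
    - {"dx": 0, "dy": 0, "dz": -3.4, "wx": 0, "wy": 0, "wz": 0, "hand": 20}
    - {"dx": -0.5, "dy": 0.04, "dz": -4.2, "wx": 0, "wy": 0, "wz": 0, "hand": 20}
    - {"dx": -1.1, "dy": 0.1, "dz": -4.9, "wx": 0, "wy": 0, "wz": 0, "hand": 20}
    - {"dx": -1.8, "dy": 0.2, "dz": -5.4, "wx": 0, "wy": 0, "wz": 0, "hand": 20}
    - {"dx": -2.6, "dy": 0.25, "dz": -5.63, "wx": 0, "wy": 0, "wz": 0, "hand": 20}
    - {"dx": -3.4, "dy": 0.3, "dz": -5.63, "wx": 0, "wy": 0, "wz": 0, "hand": 20}
    - {"dx": -4.0, "dy": 0.35, "dz": -5.63, "wx": 0, "wy": 0, "wz": 0, "hand": 20}
    - {"dx": -4.0, "dy": 0.35, "dz": -5.63, "wx": 0, "wy": 0, "wz": 0, "hand": 20}
    - {"dx": -4.0, "dy": 0.35, "dz": -5.63, "wx": 0, "wy": 0, "wz": 0, "hand": 20}

```text
clock: 6.5
eef_pos: [0.5664, -0.136, 0.3]
tool_rot: [0.777, -0.629, 0.001, -0.0]
ft_force: [-0.3, -0.7, -2.8]
grip_width: 0.0309
grasp_force: 61.6
```

Run:
```python
from st import *
go((.5385,-.039,.300),192.3)
s=bot.camera('scene')
o=bot.get_obs();p=o['eef_pos'];u=proj('scene',p)[0];print('tcp px',u)
P=np.hstack([crop(s,int(u[0])-33,int(u[1])-40,66,80,6),crop(s,260,155,40,48,10)]);cv2.imwrite('pics/z3.png',P)
```

```text
t 6.5 p [ 0.5664 -0.136   0.3   ] yaw_y -167.98 tz [ 0.001 -0.001 -1.   ] q [-0.235  0.396  0.371  1.544 -0.    -2.016] F [-0.3 -0.7 -2.8] T [-0.    0.01 -0.02] w 0.0309 61.64152264595032
go d [-2.013e+00  1.420e-01 -2.000e-03] wz -0.056
tcp px [299.70178889 168.52503805]
```

View pics/z3.png

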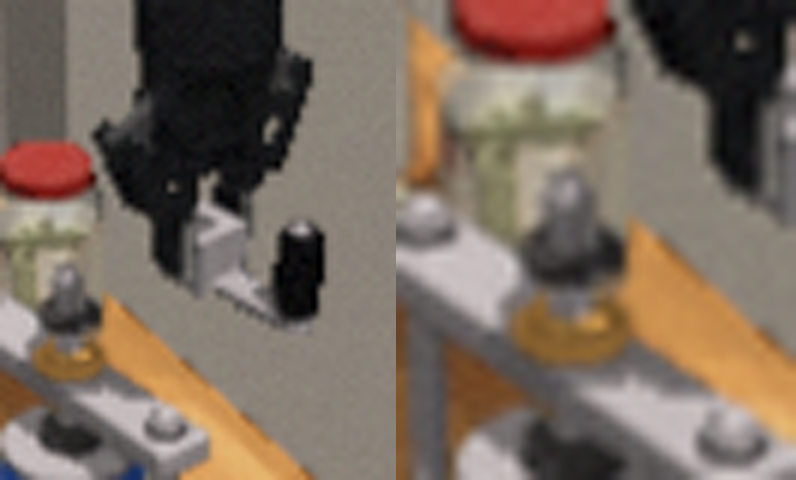

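The hub is held level, with the grip top at (316.3,166). The shaft tip is at (277.1,173) and the shoulder's top centre near (277.7,178.8) in the scene picture.

Run:
```python
from st import *
o,M=st();p=o['eef_pos'];x=M[:,0];y=M[:,1];up=-M[:,2]
base=p-up*.0178
for e in(-.003,0,.003): print(e,'knobtop',proj('scene',base+x*(.07+e)+up*.058)[0].round(1),'hub near bottom corner(s)',[proj('scene',base+x*(e+a)+y*b)[0].round(1).tolist() for a,b in((.016,.016),(.016,-.016),(-.016,.016))])
for z in(.212,.218):
  for P in((.5385,-.039),(.5373,-.0387),(.540,-.036)):
    print(z,P,proj('scene',[*P,z])[0].round(1),proj('scene',[*P,z+.028])[0].round(1),proj('top',[*P,z])[0].round(1))
```

```text
t 6.55 p [ 0.5666 -0.1368  0.2996] yaw_y -168.05 tz [ 0.001 -0.001 -1.   ] q [-0.237  0.398  0.372  1.544 -0.    -2.016] F [-0.5  0.6 -2.2] T [ 0.02  0.03 -0.02] w 0.0305 61.64236709475517
-0.003 knobtop [315.4 165.4] hub near bottom corner(s) [[298.8, 176.9], [306.2, 173.2], [291.7, 172.9]]
0 knobtop [316.1 165.7] hub near bottom corner(s) [[299.4, 177.3], [306.9, 173.6], [292.4, 173.3]]
0.003 knobtop [316.8 166.1] hub near bottom corner(s) [[300.1, 177.6], [307.6, 174.0], [293.0, 173.7]]
0.212 (0.5385, -0.039) [276.7 180.5] [276.6 173.3] [252.2 207.9]
0.212 (0.5373, -0.0387) [276.3 180.6] [276.2 173.3] [252.1 208.4]
0.212 (0.54, -0.036) [276.6 180. ] [276.5 172.7] [251.1 207.3]
0.218 (0.5385, -0.039) [276.6 179. ] [276.5 171.7] [252.1 207.5]
0.218 (0.5373, -0.0387) [276.3 179. ] [276.2 171.8] [251.9 208. ]
0.218 (0.54, -0.036) [276.6 178.4] [276.5 171.2] [250.9 206.9]
```

Emit:
drive_tool:
  rows:
    - {"dx": -0.7, "dy": 0.05, "dz": 0, "wx": 0, "wy": 0, "wz": 0, "hand": 20}
    - {"dx": -1.4, "dy": 0.1, "dz": 0, "wx": 0, "wy": 0, "wz": 0, "hand": 20}
    - {"dx": -2.0, "dy": 0.13, "dz": 0, "wx": 0, "wy": 0, "wz": 0, "hand": 20}
    - {"dx": -2.09, "dy": 0.13, "dz": 0.1, "wx": 0, "wy": 0, "wz": 0, "hand": 20}
    - {"dx": -2.09, "dy": 0.13, "dz": 0.3, "wx": 0, "wy": 0, "wz": 0, "hand": 20}
    - {"dx": -2.09, "dy": 0.13, "dz": 0.5, "wx": 0, "wy": 0, "wz": 0, "hand": 20}
    - {"dx": -2.09, "dy": 0.13, "dz": 0.6, "wx": 0, "wy": 0, "wz": 0, "hand": 20}
    - {"dx": -2.09, "dy": 0.13, "dz": 0.6, "wx": 0, "wy": 0, "wz": 0, "hand": 20}
    - {"dx": -2.09, "dy": 0.13, "dz": 0.6, "wx": 0, "wy": 0, "wz": 0, "hand": 20}

```text
clock: 7.45
eef_pos: [0.5386, -0.0364, 0.2685]
tool_rot: [0.776, -0.63, -0.0, 0.0]
ft_force: [0.2, -0.1, -2.5]
grip_width: 0.0308
grasp_force: 61.6
```

Run:
```python
from st import *
go((.5386,-.036,.262),192)
s=bot.camera('scene')
o=bot.get_obs();p=o['eef_pos']
P=np.hstack([crop(s,250,135,54,72,8),crop(bot.camera('top'),225,180,54,72,7)[:576]] if 0 else [crop(s,250,135,54,72,8)]);cv2.imwrite('pics/z4.png',P)
```

```text
t 7.45 p [ 0.5386 -0.0364  0.2685] yaw_y -168.14 tz [-0.001 -0.    -1.   ] q [-0.067  0.312  0.17   1.429 -0.    -1.845] F [ 0.2 -0.1 -2.5] T [ 0.01  0.06 -0.  ] w 0.0308 61.57661944627762
go d [-0.009 -0.001  0.13 ] wz -0.028
```

View pics/z4.png

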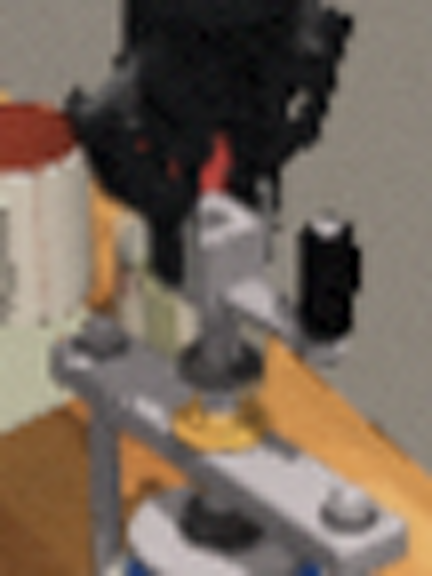

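The shaft shows below the hub at about (218,330) in the crop. The hub silhouette is centred near 228, so it may be about 1 px to the right of the axis. I'll check that against the model.

Run:
```python
from st import *
o,M=st();p=o['eef_pos'];x=M[:,0];y=M[:,1]
for e in (0,.002,.004):
    b=p-np.array([0,0,.0178])+x*e
    c=[b+x*i*.016+y*j*.016 for i in(1,-1) for j in(1,-1)]
    q=(proj('scene',np.array(c+[k+[0,0,.032] for k in c]))-[250,135])*8
    print(e,'low corners',q[:4].round(0).tolist(),'top',q[4:].round(0).tolist(),'u range',q[:,0].min(),q[:,0].max())
print(cam('scene')[1][:,0].round(2))
for P in((.5385,-.0375),(.541,-.038)): print(((proj('scene',[[*P,.212],[*P,.24]])-[250,135])*8).round(0).tolist())
```

```text
t 7.5 p [ 0.5388 -0.0363  0.2689] yaw_y -168.12 tz [ 0. -0. -1.] q [-0.067  0.312  0.17   1.429 -0.    -1.845] F [-0.8  0.4 -1.9] T [ 0.    0.03 -0.01] w 0.0307 61.576420068740845
0 low corners [[206.0, 309.0], [265.0, 281.0], [154.0, 278.0], [213.0, 252.0]] top [[205.0, 240.0], [264.0, 213.0], [152.0, 210.0], [212.0, 184.0]] u range 152.490261349692 264.68050982642944
0.002 low corners [[209.0, 310.0], [268.0, 283.0], [157.0, 280.0], [216.0, 253.0]] top [[208.0, 242.0], [267.0, 215.0], [156.0, 212.0], [215.0, 186.0]] u range 155.71225840407624 267.9524108452292
0.004 low corners [[212.0, 312.0], [271.0, 285.0], [161.0, 282.0], [219.0, 255.0]] top [[211.0, 244.0], [271.0, 217.0], [159.0, 214.0], [218.0, 187.0]] u range 158.93901091266025 271.22909296795615
[ 0.86 -0.5  -0.  ]
[[212.0, 362.0], [211.0, 305.0]]
[[217.0, 361.0], [217.0, 303.0]]
```

Emit:
drive_tool:
  rows:
    - {"dx": 0.05, "dy": -0.02, "dz": 0, "wx": 0, "wy": 0, "wz": 0, "hand": 20}
    - {"dx": 0.05, "dy": -0.02, "dz": 0.1, "wx": 0, "wy": 0, "wz": 0, "hand": 20}
    - {"dx": 0.05, "dy": -0.02, "dz": 0.15, "wx": 0, "wy": 0, "wz": 0, "hand": 20}
    - {"dx": 0.05, "dy": -0.02, "dz": 0.2, "wx": 0, "wy": 0, "wz": 0, "hand": 20}
    - {"dx": 0.05, "dy": -0.02, "dz": 0.2, "wx": 0, "wy": 0, "wz": 0, "hand": 20}

```text
clock: 8.0
eef_pos: [0.5398, -0.0378, 0.2582]
tool_rot: [0.777, -0.63, -0.0, 0.0]
ft_force: [-0.3, 0.3, -3.0]
grip_width: 0.0311
grasp_force: 61.6
```

Emit:
drive_tool:
  rows:
    - {"dx": 0, "dy": 0, "dz": 0.04, "wx": 0, "wy": 0, "wz": 0, "hand": 20}
    - {"dx": 0, "dy": 0, "dz": 0.07, "wx": 0, "wy": 0, "wz": 0, "hand": 20}
    - {"dx": 0, "dy": 0, "dz": 0.1, "wx": 0, "wy": 0, "wz": 0, "hand": 20}
    - {"dx": 0, "dy": 0, "dz": 0.1, "wx": 0, "wy": 0, "wz": 0, "hand": 20}

```text
clock: 8.4
eef_pos: [0.5405, -0.0383, 0.2537]
tool_rot: [0.777, -0.63, 0.001, 0.0]
ft_force: [2.2, -2.2, -3.2]
grip_width: 0.0309
grasp_force: 61.8
```

Run:
```python
from st import *
st()
```

```text
t 8.4 p [ 0.5405 -0.0383  0.2537] yaw_y -168.08 tz [ 0.001 -0.001 -1.   ] q [-7.000e-02  3.190e-01  1.410e-01  1.392e+00 -1.000e-03 -1.849e+00] F [ 2.2 -2.2 -3.2] T [-0.37 -0.38  0.03] w 0.0309 61.75573647022247
```

Emit:
drive_tool:
  rows:
    - {"dx": 0.02, "dy": -0.02, "dz": 0, "wx": 0, "wy": 0, "wz": 0, "hand": 20}
    - {"dx": 0.02, "dy": -0.02, "dz": 0.04, "wx": 0, "wy": 0, "wz": 0, "hand": 20}
    - {"dx": 0.02, "dy": -0.02, "dz": 0.06, "wx": 0, "wy": 0, "wz": 0, "hand": 20}
    - {"dx": 0.02, "dy": -0.02, "dz": 0.06, "wx": 0, "wy": 0, "wz": 0, "hand": 20}

```text
clock: 8.8
eef_pos: [0.541, -0.0386, 0.2504]
tool_rot: [0.777, -0.63, -0.0, 0.0]
ft_force: [-0.6, -1.2, -1.8]
grip_width: 0.031
grasp_force: 61.7
```

Run:
```python
from st import *
st()
```

```text
t 8.8 p [ 0.541  -0.0386  0.2504] yaw_y -168.06 tz [-0.001  0.    -1.   ] q [-0.071  0.323  0.138  1.387  0.    -1.85 ] F [-0.6 -1.2 -1.8] T [-0.07  0.03  0.03] w 0.031 61.7164570838213
```

Emit:
drive_tool:
  rows:
    - {"dx": 0, "dy": 0, "dz": 0.04, "wx": 0, "wy": 0, "wz": 0, "hand": 20}
    - {"dx": 0, "dy": 0, "dz": 0.07, "wx": 0, "wy": 0, "wz": 0, "hand": 20}
    - {"dx": 0, "dy": 0, "dz": 0.08, "wx": 0, "wy": 0, "wz": 0, "hand": 20}
    - {"dx": 0, "dy": 0, "dz": 0.08, "wx": 0, "wy": 0, "wz": 0, "hand": 20}

```text
clock: 9.2
eef_pos: [0.5411, -0.0386, 0.2466]
tool_rot: [0.777, -0.63, -0.0, 0.0]
ft_force: [0.8, 0.2, -2.0]
grip_width: 0.0304
grasp_force: 61.7
```

Run:
```python
from st import *
st()
```

```text
t 9.2 p [ 0.5411 -0.0386  0.2466] yaw_y -168.06 tz [-0.  0. -1.] q [-0.071  0.324  0.13   1.377  0.    -1.85 ] F [ 0.8  0.2 -2. ] T [-0.    0.01 -0.01] w 0.0304 61.715452149510384
```

Emit:
drive_tool:
  rows:
    - {"dx": 0, "dy": 0, "dz": 0.05, "wx": 0, "wy": 0, "wz": 0, "hand": 20}
    - {"dx": 0, "dy": 0, "dz": 0.1, "wx": 0, "wy": 0, "wz": 0, "hand": 20}
    - {"dx": 0, "dy": 0, "dz": 0.14, "wx": 0, "wy": 0, "wz": 0, "hand": 20}
    - {"dx": 0, "dy": 0, "dz": 0.16, "wx": 0, "wy": 0, "wz": 0, "hand": 20}
    - {"dx": 0, "dy": 0, "dz": 0.16, "wx": 0, "wy": 0, "wz": 0, "hand": 20}

```text
clock: 9.7
eef_pos: [0.5412, -0.0386, 0.2385]
tool_rot: [0.777, -0.63, -0.0, 0.0]
ft_force: [-0.5, -0.4, -1.9]
grip_width: 0.031
grasp_force: 61.7
```

Run:
```python
from st import *
st()
s=bot.camera('scene');cv2.imwrite('pics/z5.png',crop(s,250,135,54,72,8))
```

```text
t 9.7 p [ 0.5412 -0.0386  0.2385] yaw_y -168.06 tz [-0.  0. -1.] q [-0.071  0.327  0.113  1.357  0.    -1.85 ] F [-0.5 -0.4 -1.9] T [ 0.01 -0.01  0.03] w 0.031 61.71479947865009
```

View pics/z5.png

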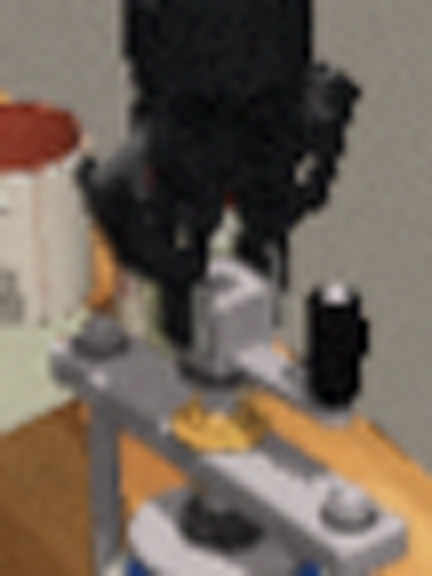

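The hub is on the shaft and nearly down, with its bottom edge at about (210,372), just above the dark shoulder. Lowering further until the force shows contact.

Emit:
drive_tool:
  rows:
    - {"dx": 0, "dy": 0, "dz": 0.04, "wx": 0, "wy": 0, "wz": 0, "hand": 20}
    - {"dx": 0, "dy": 0, "dz": 0.07, "wx": 0, "wy": 0, "wz": 0, "hand": 20}
    - {"dx": 0, "dy": 0, "dz": 0.08, "wx": 0, "wy": 0, "wz": 0, "hand": 20}
    - {"dx": 0, "dy": 0, "dz": 0.08, "wx": 0, "wy": 0, "wz": 0, "hand": 20}

```text
clock: 10.15
eef_pos: [0.5413, -0.0386, 0.2348]
tool_rot: [0.777, -0.63, -0.0, -0.0]
ft_force: [0.4, -0.0, -2.8]
grip_width: 0.0311
grasp_force: 61.7
```

Emit:
drive_tool:
  rows:
    - {"dx": 0, "dy": 0, "dz": 0.03, "wx": 0, "wy": 0, "wz": 0, "hand": 20}
    - {"dx": 0, "dy": 0, "dz": 0.05, "wx": 0, "wy": 0, "wz": 0, "hand": 20}
    - {"dx": 0, "dy": 0, "dz": 0.05, "wx": 0, "wy": 0, "wz": 0, "hand": 20}

```text
clock: 10.45
eef_pos: [0.5415, -0.0387, 0.2345]
tool_rot: [0.777, -0.63, 0.001, -0.001]
ft_force: [-3.0, -0.6, 7.3]
grip_width: 0.0307
grasp_force: 62.9
```

Emit:
drive_tool:
  rows:
    - {"dx": 0, "dy": -0.006, "dz": 0.003, "wx": 0, "wy": 0, "wz": 1.6, "hand": 20}
    - {"dx": 0.002, "dy": -0.011, "dz": 0.005, "wx": 0, "wy": 0, "wz": 3.2, "hand": 20}
    - {"dx": 0.003, "dy": -0.016, "dz": 0.008, "wx": 0, "wy": 0, "wz": 4.8, "hand": 20}
    - {"dx": 0.006, "dy": -0.021, "dz": 0.011, "wx": 0, "wy": 0, "wz": 6.4, "hand": 20}
    - {"dx": 0.009, "dy": -0.026, "dz": 0.014, "wx": 0, "wy": 0, "wz": 8.0, "hand": 20}
    - {"dx": 0.013, "dy": -0.03, "dz": 0.016, "wx": 0, "wy": 0, "wz": 9.6, "hand": 20}
    - {"dx": 0.018, "dy": -0.033, "dz": 0.019, "wx": 0, "wy": 0, "wz": 11.2, "hand": 20}
    - {"dx": 0.018, "dy": -0.033, "dz": 0.019, "wx": 0, "wy": 0, "wz": 11.2, "hand": 20}

```text
clock: 11.25
eef_pos: [0.5403, -0.0384, 0.2338]
tool_rot: [-0.389, 0.921, 0.001, -0.001]
ft_force: [-12.0, 2.4, 13.1]
grip_width: 0.0309
grasp_force: 63.6
```

Run:
```python
from st import *
st()
```

```text
t 11.25 p [ 0.5403 -0.0384  0.2338] yaw_y 135.84 tz [-0.003  0.001 -1.   ] q [-7.200e-02  3.300e-01  1.040e-01  1.348e+00  1.000e-03 -8.720e-01] F [-12.    2.4  13.1] T [0.54 2.45 0.09] w 0.0309 63.63435845822096
```

Emit:
drive_tool:
  rows:
    - {"dx": 0.02, "dy": 0.02, "dz": 0, "wx": 0, "wy": 0, "wz": 0, "hand": 20}
    - {"dx": 0.02, "dy": 0.02, "dz": 0, "wx": 0, "wy": 0, "wz": 0, "hand": 20}

```text
clock: 11.45
eef_pos: [0.5402, -0.0384, 0.2338]
tool_rot: [-0.391, 0.921, 0.001, 0.0]
ft_force: [-8.3, 2.5, 10.8]
grip_width: 0.031
grasp_force: 63.3
```

Run:
```python
from st import *
st()
```

```text
t 11.45 p [ 0.5402 -0.0384  0.2338] yaw_y 135.97 tz [-0.     0.001 -1.   ] q [-7.200e-02  3.270e-01  1.000e-01  1.344e+00  1.000e-03 -8.740e-01] F [-8.3  2.5 10.8] T [ 0.51  1.78 -0.02] w 0.031 63.32497749477625
```

Emit:
drive_tool:
  rows:
    - {"dx": 0.03, "dy": 0.064, "dz": 0.003, "wx": 0, "wy": 0, "wz": 1.6, "hand": 20}
    - {"dx": 0.029, "dy": 0.068, "dz": 0.005, "wx": 0, "wy": 0, "wz": 3.2, "hand": 20}
    - {"dx": 0.028, "dy": 0.071, "dz": 0.008, "wx": 0, "wy": 0, "wz": 4.8, "hand": 20}
    - {"dx": 0.026, "dy": 0.075, "dz": 0.011, "wx": 0, "wy": 0, "wz": 6.4, "hand": 20}
    - {"dx": 0.023, "dy": 0.078, "dz": 0.014, "wx": 0, "wy": 0, "wz": 8.0, "hand": 20}
    - {"dx": 0.021, "dy": 0.081, "dz": 0.016, "wx": 0, "wy": 0, "wz": 9.6, "hand": 20}
    - {"dx": 0.018, "dy": 0.083, "dz": 0.019, "wx": 0, "wy": 0, "wz": 11.2, "hand": 20}
    - {"dx": 0.014, "dy": 0.085, "dz": 0.022, "wx": 0, "wy": 0, "wz": 12.8, "hand": 20}
    - {"dx": 0.011, "dy": 0.087, "dz": 0.024, "wx": 0, "wy": 0, "wz": 14.4, "hand": 20}
    - {"dx": 0.007, "dy": 0.088, "dz": 0.027, "wx": 0, "wy": 0, "wz": 16.0, "hand": 20}
    - {"dx": 0.003, "dy": 0.088, "dz": 0.03, "wx": 0, "wy": 0, "wz": 17.6, "hand": 20}
    - {"dx": -0.001, "dy": 0.088, "dz": 0.032, "wx": 0, "wy": 0, "wz": 19.2, "hand": 20}
    - {"dx": -0.005, "dy": 0.087, "dz": 0.035, "wx": 0, "wy": 0, "wz": 20.8, "hand": 20}

```text
clock: 12.75
eef_pos: [0.5395, -0.035, 0.2322]
tool_rot: [0.487, 0.873, 0.002, 0.001]
ft_force: [-1.7, 3.8, 8.4]
grip_width: 0.0309
grasp_force: 63.0
```

Run:
```python
from st import *
o,M=st();print(M[:,:2].round(3))
```

```text
t 12.75 p [ 0.5395 -0.035   0.2322] yaw_y 31.66 tz [ 0.004  0.002 -1.   ] q [-0.066  0.323  0.09   1.334  0.002  0.952] F [-1.7  3.8  8.4] T [0.53 0.52 0.05] w 0.0309 62.96385761350393
[[-0.525  0.851]
 [ 0.851  0.525]
 [-0.001  0.004]]
```

Emit:
drive_tool:
  rows:
    - {"dx": 0.017, "dy": 0.014, "dz": 0.003, "wx": 0, "wy": 0, "wz": 1.6, "hand": 20}
    - {"dx": 0.016, "dy": 0.018, "dz": 0.005, "wx": 0, "wy": 0, "wz": 3.2, "hand": 20}
    - {"dx": 0.015, "dy": 0.021, "dz": 0.008, "wx": 0, "wy": 0, "wz": 4.8, "hand": 20}
    - {"dx": 0.013, "dy": 0.025, "dz": 0.011, "wx": 0, "wy": 0, "wz": 6.4, "hand": 20}
    - {"dx": 0.01, "dy": 0.028, "dz": 0.014, "wx": 0, "wy": 0, "wz": 8.0, "hand": 20}
    - {"dx": 0.008, "dy": 0.031, "dz": 0.016, "wx": 0, "wy": 0, "wz": 9.6, "hand": 20}
    - {"dx": 0.005, "dy": 0.033, "dz": 0.019, "wx": 0, "wy": 0, "wz": 11.2, "hand": 20}
    - {"dx": 0.001, "dy": 0.035, "dz": 0.022, "wx": 0, "wy": 0, "wz": 12.8, "hand": 20}
    - {"dx": -0.002, "dy": 0.037, "dz": 0.024, "wx": 0, "wy": 0, "wz": 14.4, "hand": 20}
    - {"dx": -0.006, "dy": 0.038, "dz": 0.027, "wx": 0, "wy": 0, "wz": 16.0, "hand": 20}
    - {"dx": -0.01, "dy": 0.038, "dz": 0.03, "wx": 0, "wy": 0, "wz": 17.6, "hand": 20}
    - {"dx": -0.014, "dy": 0.038, "dz": 0.032, "wx": 0, "wy": 0, "wz": 19.2, "hand": 20}
    - {"dx": -0.018, "dy": 0.037, "dz": 0.035, "wx": 0, "wy": 0, "wz": 20.8, "hand": 20}
    - {"dx": -0.022, "dy": 0.036, "dz": 0.037, "wx": 0, "wy": 0, "wz": 22.4, "hand": 20}
    - {"dx": -0.022, "dy": 0.036, "dz": 0.037, "wx": 0, "wy": 0, "wz": 22.4, "hand": 20}

```text
clock: 14.25
eef_pos: [0.5427, -0.0363, 0.2303]
tool_rot: [0.996, 0.085, 0.003, 0.001]
ft_force: [0.4, -1.3, 6.1]
grip_width: 0.0313
grasp_force: 62.7
```

Run:
```python
from st import *
o,M=st();print(M[:,:2].round(3))
```

```text
t 14.25 p [ 0.5427 -0.0363  0.2303] yaw_y -80.2 tz [ 0.006 -0.001 -1.   ] q [-0.067  0.328  0.093  1.329 -0.     2.904] F [ 0.4 -1.3  6.1] T [-0.02 -0.04  0.09] w 0.0313 62.69188106060028
[[ 0.985  0.17 ]
 [ 0.17  -0.985]
 [ 0.006  0.002]]
```

Emit:
drive_tool:
  rows:
    - {"dx": 0, "dy": 0, "dz": 0, "wx": 0, "wy": 0, "wz": 0, "hand": 52}
    - {"dx": 0, "dy": 0, "dz": 0, "wx": 0, "wy": 0, "wz": 0, "hand": 52}
    - {"dx": -0.035, "dy": 0, "dz": -0.2, "wx": 0, "wy": 0, "wz": 0, "hand": 52}
    - {"dx": -0.035, "dy": 0, "dz": -0.4, "wx": 0, "wy": 0, "wz": -1.0, "hand": 52}
    - {"dx": -0.035, "dy": 0, "dz": -0.5, "wx": 0, "wy": 0, "wz": -27, "hand": 52}
    - {"dx": -0.035, "dy": 0, "dz": -0.5, "wx": 0, "wy": 0, "wz": -27, "hand": 52}
    - {"dx": -0.035, "dy": 0, "dz": -0.5, "wx": 0, "wy": 0, "wz": -27, "hand": 52}
    - {"dx": -0.035, "dy": 0, "dz": -0.5, "wx": 0, "wy": 0, "wz": -27, "hand": 52}
    - {"dx": -0.035, "dy": 0, "dz": -0.5, "wx": 0, "wy": 0, "wz": -27, "hand": 52}
    - {"dx": -0.035, "dy": 0, "dz": -0.5, "wx": 0, "wy": 0, "wz": -27, "hand": 52}
    - {"dx": -0.035, "dy": 0, "dz": -0.5, "wx": 0, "wy": 0, "wz": -27, "hand": 52}
    - {"dx": -0.035, "dy": 0, "dz": -0.5, "wx": 0, "wy": 0, "wz": -27, "hand": 52}
    - {"dx": -0.035, "dy": 0, "dz": -0.5, "wx": 0, "wy": 0, "wz": -27, "hand": 52}
    - {"dx": -0.035, "dy": 0, "dz": -0.5, "wx": 0, "wy": 0, "wz": -27, "hand": 52}
    - {"dx": -0.035, "dy": 0, "dz": -0.5, "wx": 0, "wy": 0, "wz": -27, "hand": 52}
    - {"dx": -0.035, "dy": 0, "dz": -0.5, "wx": 0, "wy": 0, "wz": -27, "hand": 52}
    - {"dx": -0.035, "dy": 0, "dz": -0.5, "wx": 0, "wy": 0, "wz": -27, "hand": 52}
    - {"dx": -0.035, "dy": 0, "dz": -0.5, "wx": 0, "wy": 0, "wz": -27, "hand": 52}
    - {"dx": -0.035, "dy": 0, "dz": -0.5, "wx": 0, "wy": 0, "wz": -27, "hand": 52}
    - {"dx": -0.035, "dy": 0, "dz": -0.5, "wx": 0, "wy": 0, "wz": -27, "hand": 52}

```text
clock: 16.25
eef_pos: [0.5391, -0.0363, 0.2532]
tool_rot: [0.301, 0.954, 0.0, 0.0]
ft_force: [-0.2, -0.4, -0.2]
grip_width: 0.0518
grasp_force: 0.0
```

Run:
```python
from st import *
go((.541,-.0368,.2485),-80.2+270)
```

```text
t 16.25 p [ 0.5391 -0.0363  0.2532] yaw_y 54.98 tz [ 0. -0. -1.] q [-0.067  0.317  0.137  1.39  -0.     0.544] F [-0.2 -0.4 -0.2] T [ 0.02 -0.03  0.01] w 0.0518 0.0
go d [-0.037  0.014  0.094] wz -26.964
```

Emit:
drive_tool:
  rows:
    - {"dx": -0.037, "dy": 0.014, "dz": 0, "wx": 0, "wy": 0, "wz": -26.96, "hand": 52}
    - {"dx": -0.037, "dy": 0.014, "dz": 0, "wx": 0, "wy": 0, "wz": -26.96, "hand": 52}
    - {"dx": -0.037, "dy": 0.014, "dz": 0, "wx": 0, "wy": 0, "wz": -26.96, "hand": 52}
    - {"dx": -0.037, "dy": 0.014, "dz": 0, "wx": 0, "wy": 0, "wz": -26.96, "hand": 52}
    - {"dx": -0.037, "dy": 0.014, "dz": 0, "wx": 0, "wy": 0, "wz": -26.96, "hand": 52}
    - {"dx": -0.037, "dy": 0.014, "dz": 0, "wx": 0, "wy": 0, "wz": -26.96, "hand": 52}
    - {"dx": -0.037, "dy": 0.014, "dz": 0, "wx": 0, "wy": 0, "wz": -26.96, "hand": 52}
    - {"dx": -0.037, "dy": 0.014, "dz": 0, "wx": 0, "wy": 0, "wz": -26.96, "hand": 52}
    - {"dx": -0.037, "dy": 0.014, "dz": 0, "wx": 0, "wy": 0, "wz": -26.96, "hand": 52}
    - {"dx": -0.037, "dy": 0.014, "dz": 0, "wx": 0, "wy": 0, "wz": -26.96, "hand": 52}
    - {"dx": -0.037, "dy": 0.014, "dz": 0, "wx": 0, "wy": 0, "wz": -26.96, "hand": 52}
    - {"dx": -0.037, "dy": 0.014, "dz": 0, "wx": 0, "wy": 0, "wz": -26.96, "hand": 52}
    - {"dx": -0.037, "dy": 0.014, "dz": 0, "wx": 0, "wy": 0, "wz": -26.96, "hand": 52}
    - {"dx": -0.037, "dy": 0.014, "dz": 0, "wx": 0, "wy": 0, "wz": -26.96, "hand": 52}
    - {"dx": -0.037, "dy": 0.014, "dz": 0, "wx": 0, "wy": 0, "wz": -26.96, "hand": 52}
    - {"dx": -0.037, "dy": 0.014, "dz": 0.0, "wx": 0, "wy": 0, "wz": -26.96, "hand": 52}
    - {"dx": -0.037, "dy": 0.014, "dz": 0.2, "wx": 0, "wy": 0, "wz": -26.96, "hand": 52}
    - {"dx": -0.037, "dy": 0.014, "dz": 0.4, "wx": 0, "wy": 0, "wz": -26.96, "hand": 52}
    - {"dx": -0.037, "dy": 0.014, "dz": 0.46, "wx": 0, "wy": 0, "wz": -26.96, "hand": 52}
    - {"dx": -0.037, "dy": 0.014, "dz": 0.46, "wx": 0, "wy": 0, "wz": -26.96, "hand": 52}

```text
clock: 18.25
eef_pos: [0.5403, -0.0367, 0.2286]
tool_rot: [0.764, -0.645, -0.001, 0.001]
ft_force: [-0.9, -0.1, 0.7]
grip_width: 0.0521
grasp_force: 0.0
```

Emit:
drive_tool:
  rows:
    - {"dx": 0, "dy": 0, "dz": 0, "wx": 0, "wy": 0, "wz": 0, "hand": 36}
    - {"dx": 0, "dy": 0, "dz": 0, "wx": 0, "wy": 0, "wz": 0, "hand": 20}
    - {"dx": 0, "dy": 0, "dz": 0, "wx": 0, "wy": 0, "wz": 0, "hand": 20}
    - {"dx": 0, "dy": 0, "dz": 0, "wx": 0, "wy": 0, "wz": 0, "hand": 20}

```text
clock: 18.65
eef_pos: [0.5411, -0.0372, 0.2305]
tool_rot: [0.764, -0.645, 0.001, -0.0]
ft_force: [-2.1, -1.3, 4.9]
grip_width: 0.031
grasp_force: 67.8
```

Run:
```python
from st import *
go((.541,-.0368,.2303),-80.2+270)
s=bot.camera('scene');cv2.imwrite('pics/z6.png',crop(s,250,135,54,72,8))
```

```text
t 18.65 p [ 0.5411 -0.0372  0.2305] yaw_y -170.29 tz [ 0.001 -0.001 -1.   ] q [-6.800e-02  3.290e-01  9.500e-02  1.335e+00 -1.000e-03 -1.808e+00] F [-2.1 -1.3  4.9] T [-0.3   0.36  0.03] w 0.031 67.8314727335237
go d [-0.008  0.001  0.005] wz -0.019
```

View pics/z6.png

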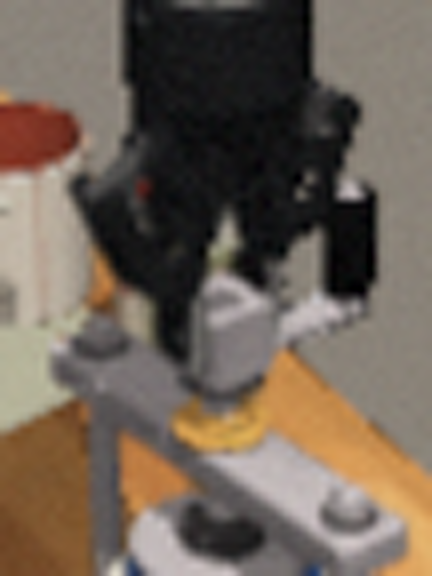

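Regripped. The hub sits on the shoulder and the arm points away at (320,310). Winding on.

Emit:
drive_tool:
  rows:
    - {"dx": 0, "dy": 0, "dz": 0.003, "wx": 0, "wy": 0, "wz": 1.6, "hand": 20}
    - {"dx": 0, "dy": 0, "dz": 0.006, "wx": 0, "wy": 0, "wz": 3.2, "hand": 20}
    - {"dx": 0, "dy": 0, "dz": 0.008, "wx": 0, "wy": 0, "wz": 4.8, "hand": 20}
    - {"dx": 0, "dy": 0, "dz": 0.011, "wx": 0, "wy": 0, "wz": 6.4, "hand": 20}
    - {"dx": 0, "dy": 0, "dz": 0.014, "wx": 0, "wy": 0, "wz": 8.0, "hand": 20}
    - {"dx": 0, "dy": 0, "dz": 0.016, "wx": 0, "wy": 0, "wz": 9.6, "hand": 20}
    - {"dx": 0, "dy": 0, "dz": 0.019, "wx": 0, "wy": 0, "wz": 11.2, "hand": 20}
    - {"dx": 0, "dy": 0, "dz": 0.022, "wx": 0, "wy": 0, "wz": 12.8, "hand": 20}
    - {"dx": 0, "dy": 0, "dz": 0.024, "wx": 0, "wy": 0, "wz": 14.4, "hand": 20}
    - {"dx": 0, "dy": 0, "dz": 0.027, "wx": 0, "wy": 0, "wz": 16.0, "hand": 20}
    - {"dx": 0, "dy": 0, "dz": 0.03, "wx": 0, "wy": 0, "wz": 17.6, "hand": 20}
    - {"dx": 0, "dy": 0, "dz": 0.032, "wx": 0, "wy": 0, "wz": 19.2, "hand": 20}
    - {"dx": 0, "dy": 0, "dz": 0.035, "wx": 0, "wy": 0, "wz": 20.8, "hand": 20}
    - {"dx": 0, "dy": 0, "dz": 0.037, "wx": 0, "wy": 0, "wz": 22.4, "hand": 20}

```text
clock: 20.1
eef_pos: [0.5403, -0.0368, 0.2287]
tool_rot: [0.11, 0.994, -0.0, -0.0]
ft_force: [-4.3, -0.2, 6.2]
grip_width: 0.031
grasp_force: 68.5
```

Run:
```python
from st import *
o,M=st();print(M[:,:2].round(3))
```

```text
t 20.1 p [ 0.5403 -0.0368  0.2287] yaw_y 77.41 tz [-0.001 -0.    -1.   ] q [-0.068  0.33   0.09   1.332 -0.     0.152] F [-4.3 -0.2  6.2] T [-0.29  0.94  0.05] w 0.031 68.47810794599354
[[-0.976  0.218]
 [ 0.218  0.976]
 [ 0.001 -0.   ]]
```

Emit:
drive_tool:
  rows:
    - {"dx": 0.02, "dy": 0, "dz": 0.003, "wx": 0, "wy": 0, "wz": 1.6, "hand": 20}
    - {"dx": 0.02, "dy": 0, "dz": 0.006, "wx": 0, "wy": 0, "wz": 3.2, "hand": 20}
    - {"dx": 0.02, "dy": 0, "dz": 0.008, "wx": 0, "wy": 0, "wz": 4.8, "hand": 20}
    - {"dx": 0.02, "dy": 0, "dz": 0.011, "wx": 0, "wy": 0, "wz": 6.4, "hand": 20}
    - {"dx": 0.02, "dy": 0, "dz": 0.014, "wx": 0, "wy": 0, "wz": 8.0, "hand": 20}
    - {"dx": 0.02, "dy": 0, "dz": 0.016, "wx": 0, "wy": 0, "wz": 9.6, "hand": 20}
    - {"dx": 0.02, "dy": 0, "dz": 0.019, "wx": 0, "wy": 0, "wz": 11.2, "hand": 20}
    - {"dx": 0.02, "dy": 0, "dz": 0.022, "wx": 0, "wy": 0, "wz": 12.8, "hand": 20}
    - {"dx": 0.02, "dy": 0, "dz": 0.024, "wx": 0, "wy": 0, "wz": 14.4, "hand": 20}
    - {"dx": 0.02, "dy": 0, "dz": 0.027, "wx": 0, "wy": 0, "wz": 16.0, "hand": 20}
    - {"dx": 0.02, "dy": 0, "dz": 0.03, "wx": 0, "wy": 0, "wz": 17.6, "hand": 20}
    - {"dx": 0.02, "dy": 0, "dz": 0.032, "wx": 0, "wy": 0, "wz": 19.2, "hand": 20}
    - {"dx": 0.02, "dy": 0, "dz": 0.035, "wx": 0, "wy": 0, "wz": 20.8, "hand": 20}
    - {"dx": 0.02, "dy": 0, "dz": 0.037, "wx": 0, "wy": 0, "wz": 22.4, "hand": 20}
    - {"dx": 0.02, "dy": 0, "dz": 0.04, "wx": 0, "wy": 0, "wz": 24.0, "hand": 20}
    - {"dx": 0.02, "dy": 0, "dz": 0.043, "wx": 0, "wy": 0, "wz": 25.6, "hand": 20}
    - {"dx": 0.02, "dy": 0, "dz": 0.045, "wx": 0, "wy": 0, "wz": 27.2, "hand": 20}
    - {"dx": 0.02, "dy": 0, "dz": 0.048, "wx": 0, "wy": 0, "wz": 28.8, "hand": 20}
    - {"dx": 0.02, "dy": 0, "dz": 0.051, "wx": 0, "wy": 0, "wz": 30.4, "hand": 20}

```text
clock: 22.0
eef_pos: [0.5411, -0.0363, 0.2262]
tool_rot: [0.991, 0.134, 0.002, -0.0]
ft_force: [0.7, -0.4, 3.8]
grip_width: 0.0307
grasp_force: 67.9
```

Run:
```python
from st import *
o,M=st();print(M[:,:2].round(3))
```

```text
t 22.0 p [ 0.5411 -0.0363  0.2262] yaw_y -74.58 tz [ 0.003  0.001 -1.   ] q [-6.700e-02  3.290e-01  8.400e-02  1.322e+00  1.000e-03  2.805e+00] F [ 0.7 -0.4  3.8] T [ 0.01 -0.17  0.06] w 0.0307 67.92615652782843
[[ 0.964  0.266]
 [ 0.266 -0.964]
 [ 0.003  0.   ]]
```

Emit:
drive_tool:
  rows:
    - {"dx": 0, "dy": 0, "dz": 0, "wx": 0, "wy": 0, "wz": 0, "hand": 52}
    - {"dx": 0, "dy": 0, "dz": 0, "wx": 0, "wy": 0, "wz": 0, "hand": 52}
    - {"dx": 0, "dy": 0, "dz": -0.2, "wx": 0, "wy": 0, "wz": 0, "hand": 52}
    - {"dx": 0, "dy": 0, "dz": -0.4, "wx": 0, "wy": 0, "wz": -1.0, "hand": 52}
    - {"dx": 0, "dy": 0, "dz": -0.5, "wx": 0, "wy": 0, "wz": -27, "hand": 52}
    - {"dx": 0, "dy": 0, "dz": -0.5, "wx": 0, "wy": 0, "wz": -27, "hand": 52}
    - {"dx": 0, "dy": 0, "dz": -0.5, "wx": 0, "wy": 0, "wz": -27, "hand": 52}
    - {"dx": 0, "dy": 0, "dz": -0.5, "wx": 0, "wy": 0, "wz": -27, "hand": 52}
    - {"dx": 0, "dy": 0, "dz": -0.5, "wx": 0, "wy": 0, "wz": -27, "hand": 52}
    - {"dx": 0, "dy": 0, "dz": -0.5, "wx": 0, "wy": 0, "wz": -27, "hand": 52}
    - {"dx": 0, "dy": 0, "dz": -0.5, "wx": 0, "wy": 0, "wz": -27, "hand": 52}
    - {"dx": 0, "dy": 0, "dz": -0.5, "wx": 0, "wy": 0, "wz": -27, "hand": 52}
    - {"dx": 0, "dy": 0, "dz": -0.5, "wx": 0, "wy": 0, "wz": -27, "hand": 52}
    - {"dx": 0, "dy": 0, "dz": -0.5, "wx": 0, "wy": 0, "wz": -27, "hand": 52}
    - {"dx": 0, "dy": 0, "dz": -0.5, "wx": 0, "wy": 0, "wz": -27, "hand": 52}
    - {"dx": 0, "dy": 0, "dz": -0.5, "wx": 0, "wy": 0, "wz": -27, "hand": 52}
    - {"dx": 0, "dy": 0, "dz": -0.5, "wx": 0, "wy": 0, "wz": -27, "hand": 52}
    - {"dx": 0, "dy": 0, "dz": -0.5, "wx": 0, "wy": 0, "wz": -27, "hand": 52}
    - {"dx": 0, "dy": 0, "dz": -0.5, "wx": 0, "wy": 0, "wz": -27, "hand": 52}
    - {"dx": 0, "dy": 0, "dz": -0.5, "wx": 0, "wy": 0, "wz": -27, "hand": 52}

```text
clock: 24.0
eef_pos: [0.5401, -0.0365, 0.2508]
tool_rot: [0.252, 0.968, 0.0, 0.0]
ft_force: [-0.1, -0.2, 0.3]
grip_width: 0.0519
grasp_force: 0.0
```

Run:
```python
from st import *
go((.541,-.037,.2262),-74.58+270)
```

```text
t 24.0 p [ 0.5401 -0.0365  0.2508] yaw_y 60.84 tz [ 0.  0. -1.] q [-0.068  0.32   0.134  1.385  0.     0.441] F [-0.1 -0.2  0.3] T [-0.02 -0.02  0.03] w 0.0519 0.0
go d [-0.021  0.     0.491] wz -26.916
```

Emit:
drive_tool:
  rows:
    - {"dx": -0.02, "dy": 0, "dz": 0, "wx": 0, "wy": 0, "wz": -26.92, "hand": 52}
    - {"dx": -0.02, "dy": 0, "dz": 0, "wx": 0, "wy": 0, "wz": -26.92, "hand": 52}
    - {"dx": -0.02, "dy": 0, "dz": 0, "wx": 0, "wy": 0, "wz": -26.92, "hand": 52}
    - {"dx": -0.02, "dy": 0, "dz": 0, "wx": 0, "wy": 0, "wz": -26.92, "hand": 52}
    - {"dx": -0.02, "dy": 0, "dz": 0, "wx": 0, "wy": 0, "wz": -26.92, "hand": 52}
    - {"dx": -0.02, "dy": 0, "dz": 0, "wx": 0, "wy": 0, "wz": -26.92, "hand": 52}
    - {"dx": -0.02, "dy": 0, "dz": 0, "wx": 0, "wy": 0, "wz": -26.92, "hand": 52}
    - {"dx": -0.02, "dy": 0, "dz": 0, "wx": 0, "wy": 0, "wz": -26.92, "hand": 52}
    - {"dx": -0.02, "dy": 0, "dz": 0, "wx": 0, "wy": 0, "wz": -26.92, "hand": 52}
    - {"dx": -0.02, "dy": 0, "dz": 0, "wx": 0, "wy": 0, "wz": -26.92, "hand": 52}
    - {"dx": -0.02, "dy": 0, "dz": 0, "wx": 0, "wy": 0, "wz": -26.92, "hand": 52}
    - {"dx": -0.02, "dy": 0, "dz": 0, "wx": 0, "wy": 0, "wz": -26.92, "hand": 52}
    - {"dx": -0.02, "dy": 0, "dz": 0, "wx": 0, "wy": 0, "wz": -26.92, "hand": 52}
    - {"dx": -0.02, "dy": 0, "dz": 0, "wx": 0, "wy": 0, "wz": -26.92, "hand": 52}
    - {"dx": -0.02, "dy": 0, "dz": 0, "wx": 0, "wy": 0, "wz": -26.92, "hand": 52}
    - {"dx": -0.02, "dy": 0, "dz": 0.0, "wx": 0, "wy": 0, "wz": -26.92, "hand": 52}
    - {"dx": -0.02, "dy": 0, "dz": 0.2, "wx": 0, "wy": 0, "wz": -26.92, "hand": 52}
    - {"dx": -0.02, "dy": 0, "dz": 0.4, "wx": 0, "wy": 0, "wz": -26.92, "hand": 52}
    - {"dx": -0.02, "dy": 0, "dz": 0.48, "wx": 0, "wy": 0, "wz": -26.92, "hand": 52}
    - {"dx": -0.02, "dy": 0, "dz": 0.48, "wx": 0, "wy": 0, "wz": -26.92, "hand": 52}

```text
clock: 26.0
eef_pos: [0.5401, -0.037, 0.2249]
tool_rot: [0.795, -0.607, -0.001, 0.001]
ft_force: [-0.5, -0.9, -0.4]
grip_width: 0.052
grasp_force: 0.0
```

Emit:
drive_tool:
  rows:
    - {"dx": 0, "dy": 0, "dz": 0, "wx": 0, "wy": 0, "wz": 0, "hand": 36}
    - {"dx": 0, "dy": 0, "dz": 0, "wx": 0, "wy": 0, "wz": 0, "hand": 20}
    - {"dx": 0, "dy": 0, "dz": 0, "wx": 0, "wy": 0, "wz": 0, "hand": 20}
    - {"dx": 0, "dy": 0, "dz": 0, "wx": 0, "wy": 0, "wz": 0, "hand": 20}

```text
clock: 26.4
eef_pos: [0.5409, -0.037, 0.2266]
tool_rot: [0.795, -0.606, 0.0, -0.0]
ft_force: [-1.1, 0.2, 0.4]
grip_width: 0.031
grasp_force: 60.7
```

Run:
```python
from st import *
st()
```

```text
t 26.4 p [ 0.5409 -0.037   0.2266] yaw_y -164.67 tz [ 0.  0. -1.] q [-0.068  0.331  0.087  1.327  0.    -1.907] F [-1.1  0.2  0.4] T [0.04 0.27 0.03] w 0.031 60.701624751091
```

Emit:
drive_tool:
  rows:
    - {"dx": 0, "dy": 0, "dz": 0.023, "wx": 0, "wy": 0, "wz": 1.6, "hand": 20}
    - {"dx": 0, "dy": 0, "dz": 0.026, "wx": 0, "wy": 0, "wz": 3.2, "hand": 20}
    - {"dx": 0, "dy": 0, "dz": 0.028, "wx": 0, "wy": 0, "wz": 4.8, "hand": 20}
    - {"dx": 0, "dy": 0, "dz": 0.031, "wx": 0, "wy": 0, "wz": 6.4, "hand": 20}
    - {"dx": 0, "dy": 0, "dz": 0.034, "wx": 0, "wy": 0, "wz": 8.0, "hand": 20}
    - {"dx": 0, "dy": 0, "dz": 0.036, "wx": 0, "wy": 0, "wz": 9.6, "hand": 20}
    - {"dx": 0, "dy": 0, "dz": 0.039, "wx": 0, "wy": 0, "wz": 11.2, "hand": 20}
    - {"dx": 0, "dy": 0, "dz": 0.042, "wx": 0, "wy": 0, "wz": 12.8, "hand": 20}
    - {"dx": 0, "dy": 0, "dz": 0.044, "wx": 0, "wy": 0, "wz": 14.4, "hand": 20}
    - {"dx": 0, "dy": 0, "dz": 0.047, "wx": 0, "wy": 0, "wz": 16.0, "hand": 20}
    - {"dx": 0, "dy": 0, "dz": 0.05, "wx": 0, "wy": 0, "wz": 17.6, "hand": 20}
    - {"dx": 0, "dy": 0, "dz": 0.052, "wx": 0, "wy": 0, "wz": 19.2, "hand": 20}

```text
clock: 27.6
eef_pos: [0.5405, -0.0368, 0.2249]
tool_rot: [-0.079, 0.997, 0.0, 0.0]
ft_force: [-3.8, 0.9, 4.7]
grip_width: 0.0308
grasp_force: 61.5
```

Run:
```python
from st import *
st()
```

```text
t 27.6 p [ 0.5405 -0.0368  0.2249] yaw_y 99.01 tz [ 0.  0. -1.] q [-0.068  0.331  0.083  1.322  0.    -0.226] F [-3.8  0.9  4.7] T [0.17 0.75 0.07] w 0.0308 61.470301151275635
```

Total turned is about 632°. Going on in smaller steps and watching the torque about z.

Emit:
drive_tool:
  rows:
    - {"dx": 0.01, "dy": 0, "dz": 0.003, "wx": 0, "wy": 0, "wz": 1.2, "hand": 20}
    - {"dx": 0.01, "dy": 0, "dz": 0.005, "wx": 0, "wy": 0, "wz": 2.4, "hand": 20}
    - {"dx": 0.01, "dy": 0, "dz": 0.007, "wx": 0, "wy": 0, "wz": 3.6, "hand": 20}
    - {"dx": 0.01, "dy": 0, "dz": 0.008, "wx": 0, "wy": 0, "wz": 4.8, "hand": 20}
    - {"dx": 0.01, "dy": 0, "dz": 0.01, "wx": 0, "wy": 0, "wz": 6, "hand": 20}

```text
clock: 28.1
eef_pos: [0.5406, -0.0367, 0.2247]
tool_rot: [0.18, 0.984, 0.0, 0.001]
ft_force: [-2.5, 0.8, 5.7]
grip_width: 0.0308
grasp_force: 62.1
```

Run:
```python
from st import *
st()
```

```text
t 28.1 p [ 0.5406 -0.0367  0.2247] yaw_y 69.26 tz [ 0.002  0.    -1.   ] q [-0.068  0.33   0.081  1.32   0.     0.294] F [-2.5  0.8  5.7] T [0.16 0.59 1.  ] w 0.0308 62.081770822405815
```

Emit:
drive_tool:
  rows:
    - {"dx": 0, "dy": 0, "dz": 0, "wx": 0, "wy": 0, "wz": 0.8, "hand": 20}
    - {"dx": 0, "dy": 0, "dz": 0, "wx": 0, "wy": 0, "wz": 1.6, "hand": 20}
    - {"dx": 0, "dy": 0, "dz": 0, "wx": 0, "wy": 0, "wz": 1.6, "hand": 20}

```text
clock: 28.4
eef_pos: [0.5406, -0.0367, 0.2247]
tool_rot: [0.247, 0.969, 0.0, 0.001]
ft_force: [-3.3, 0.4, 4.7]
grip_width: 0.0306
grasp_force: 61.6
```

Run:
```python
from st import *
st()
s=bot.camera('scene');cv2.imwrite('pics/z7.png',crop(s,250,155,62,60,9))
```

```text
t 28.4 p [ 0.5406 -0.0367  0.2247] yaw_y 61.35 tz [ 0.002  0.    -1.   ] q [-6.80e-02  3.30e-01  8.10e-02  1.32e+00  1.00e-03  4.32e-01] F [-3.3  0.4  4.7] T [0.19 0.58 0.48] w 0.0306 61.63821034133434
```

View pics/z7.png

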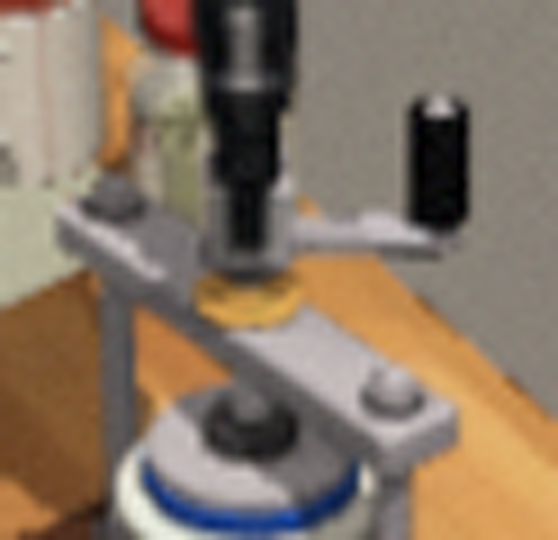

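The plate is down against the blue follower with no visible gap, around (250,500). The torque peaked and then eased while the fingers turned on, so the stop is reached. I'll check how far the fingers slipped.

Run:
```python
from st import *
o,M=st()
for z in(.262,.265):
    k=at_z('scene',298.9,166.7,z);d=k[:2]-[.5408,-.037];print(k,np.degrees(np.arctan2(d[1],d[0])),np.linalg.norm(d))
```

```text
t 28.45 p [ 0.5405 -0.0367  0.2247] yaw_y 61.41 tz [ 0.002  0.    -1.   ] q [-6.80e-02  3.30e-01  8.10e-02  1.32e+00  1.00e-03  4.31e-01] F [-2.4  1.5  5.6] T [0.23 0.58 0.47] w 0.0311 61.65417663753033
[ 0.603958   -0.07191141  0.262     ] -28.932196537779458 0.07216467454629272
[ 0.60127085 -0.07623139  0.265     ] -32.974107047333476 0.07208207122458347
```

Emit:
drive_tool:
  rows:
    - {"dx": 0, "dy": 0, "dz": 0.002, "wx": 0, "wy": 0, "wz": 1, "hand": 20}
    - {"dx": 0, "dy": 0, "dz": 0.004, "wx": 0, "wy": 0, "wz": 2, "hand": 20}
    - {"dx": 0, "dy": 0, "dz": 0.005, "wx": 0, "wy": 0, "wz": 3, "hand": 20}

```text
clock: 28.75
eef_pos: [0.5406, -0.0366, 0.2247]
tool_rot: [0.373, 0.928, 0.001, 0.001]
ft_force: [-2.9, 1.3, 6.7]
grip_width: 0.0307
grasp_force: 61.7
```

Run:
```python
from st import *
st()
```

```text
t 28.75 p [ 0.5406 -0.0366  0.2247] yaw_y 46.16 tz [ 0.002  0.001 -1.   ] q [-6.80e-02  3.30e-01  8.10e-02  1.32e+00  1.00e-03  6.97e-01] F [-2.9  1.3  6.7] T [ 0.32  0.7  -0.  ] w 0.0307 61.699983179569244
```

Run:
```python
from st import *
st()
s=bot.camera('scene');g=s.max(axis=2).astype(int)
# black knob: dark pixels right of spindle
sub=g[155:190,290:312]<45;ys,xs=np.nonzero(sub);print(xs.min()+290,xs.max()+290,ys.min()+155,ys.max()+155,len(xs))
print(xs.mean()+290,ys.mean()+155)
k=at_z('scene',xs.mean()+290,ys.mean()+155,.2065+.034);d=k[:2]-[.5408,-.037];print(k,np.degrees(np.arctan2(d[1],d[0])),np.linalg.norm(d))
cv2.imwrite('pics/z8.png',crop(s,250,155,62,60,9))
```

```text
t 28.75 p [ 0.5406 -0.0366  0.2247] yaw_y 46.16 tz [ 0.002  0.001 -1.   ] q [-6.80e-02  3.30e-01  8.10e-02  1.32e+00  1.00e-03  6.97e-01] F [-2.9  1.3  6.7] T [ 0.32  0.7  -0.  ] w 0.0307 61.699983179569244
295 301 171 183 83
298.0120481927711 176.6144578313253
[ 0.58778042 -0.09328656  0.2405    ] -50.1494356928221 0.07331668822216744
```

View pics/z8.png

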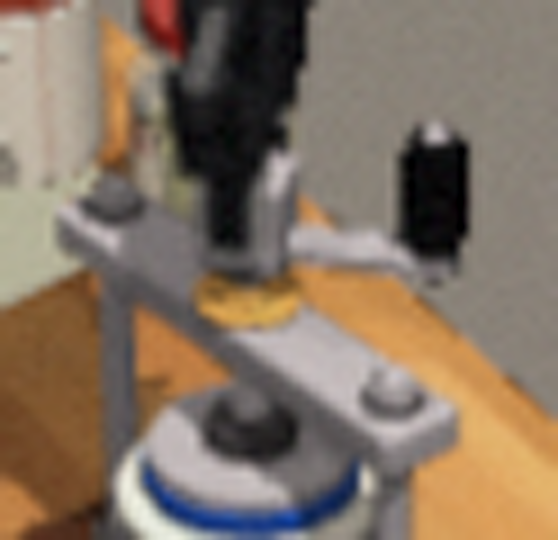

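The crank still turns with the hand; its grip moved from (440,105) to (433,130) in the crop. I'll keep winding until there's a firm stop.

Emit:
drive_tool:
  rows:
    - {"dx": 0, "dy": 0, "dz": 0.002, "wx": 0, "wy": 0, "wz": 1, "hand": 20}
    - {"dx": 0, "dy": 0, "dz": 0.004, "wx": 0, "wy": 0, "wz": 2, "hand": 20}
    - {"dx": 0, "dy": 0, "dz": 0.005, "wx": 0, "wy": 0, "wz": 3, "hand": 20}
    - {"dx": 0, "dy": 0, "dz": 0.007, "wx": 0, "wy": 0, "wz": 4, "hand": 20}
    - {"dx": 0, "dy": 0, "dz": 0.008, "wx": 0, "wy": 0, "wz": 5, "hand": 20}

```text
clock: 29.3
eef_pos: [0.5417, -0.0371, 0.2249]
tool_rot: [0.565, 0.825, 0.001, 0.002]
ft_force: [0.1, 0.3, 6.4]
grip_width: 0.0306
grasp_force: 61.8
```

Run:
```python
from st import *
st()
```

```text
t 29.3 p [ 0.5417 -0.0371  0.2249] yaw_y 21.13 tz [ 0.005 -0.    -1.   ] q [-0.068  0.33   0.081  1.317  0.     1.134] F [0.1 0.3 6.4] T [-0.02  0.18  0.03] w 0.0306 61.79661646485329
```

Run:
```python
from st import *
s=bot.camera('scene');cv2.imwrite('pics/z9.png',crop(s,250,155,62,60,9))
for a in(-35,-44,-52,-60,-69):
    b=np.array([.5408+.07*np.cos(np.radians(a)),-.037+.07*np.sin(np.radians(a)),.2065+.058]);print(a,((proj('scene',b)[0]-[250,155])*9).round(0))
```

```text
-35 [434. 110.]
-44 [430. 125.]
-52 [422. 139.]
-60 [410. 151.]
-69 [393. 165.]
```

View pics/z9.png

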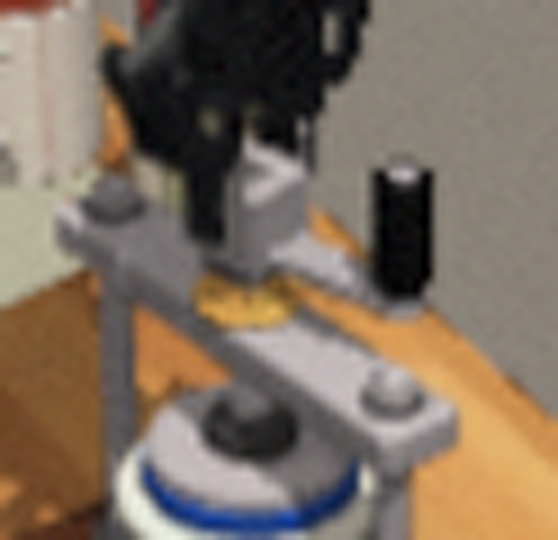

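Emit:
drive_tool:
  rows:
    - {"dx": 0, "dy": 0, "dz": 0, "wx": 0, "wy": 0, "wz": 1, "hand": 20}
    - {"dx": 0, "dy": 0, "dz": 0, "wx": 0, "wy": 0, "wz": 2, "hand": 20}
    - {"dx": 0, "dy": 0, "dz": 0, "wx": 0, "wy": 0, "wz": 3, "hand": 20}

```text
clock: 29.65
eef_pos: [0.5408, -0.0366, 0.2249]
tool_rot: [0.668, 0.744, 0.001, 0.001]
ft_force: [-2.8, 1.6, 8.3]
grip_width: 0.031
grasp_force: 62.0
```

Run:
```python
from st import *
st()
```

```text
t 29.65 p [ 0.5408 -0.0366  0.2249] yaw_y 6.15 tz [ 0.003  0.001 -1.   ] q [-6.800e-02  3.300e-01  8.100e-02  1.319e+00  1.000e-03  1.395e+00] F [-2.8  1.6  8.3] T [0.32 0.74 0.01] w 0.031 61.953483670949936
```

Emit:
drive_tool:
  rows:
    - {"dx": 0, "dy": 0, "dz": 0, "wx": 0, "wy": 0, "wz": 1, "hand": 20}
    - {"dx": 0, "dy": 0, "dz": 0, "wx": 0, "wy": 0, "wz": 2, "hand": 20}

```text
clock: 29.85
eef_pos: [0.5408, -0.0366, 0.2247]
tool_rot: [0.73, 0.683, 0.001, 0.001]
ft_force: [-2.2, 2.6, 8.3]
grip_width: 0.0307
grasp_force: 61.9
```

Run:
```python
from st import *
st()
```

```text
t 29.85 p [ 0.5408 -0.0366  0.2247] yaw_y -3.85 tz [ 0.003  0.001 -1.   ] q [-6.800e-02  3.300e-01  8.000e-02  1.319e+00  1.000e-03  1.570e+00] F [-2.2  2.6  8.3] T [0.43 0.79 0.14] w 0.0307 61.864928528666496
```

Emit:
drive_tool:
  rows:
    - {"dx": 0, "dy": 0, "dz": 0, "wx": 0, "wy": 0, "wz": 1, "hand": 20}
    - {"dx": 0, "dy": 0, "dz": 0, "wx": 0, "wy": 0, "wz": 2, "hand": 20}

```text
clock: 30.05
eef_pos: [0.5408, -0.0365, 0.2247]
tool_rot: [0.787, 0.617, 0.001, 0.001]
ft_force: [-3.2, 0.7, 8.1]
grip_width: 0.031
grasp_force: 62.2
```

Run:
```python
from st import *
st()
```

```text
t 30.05 p [ 0.5408 -0.0365  0.2247] yaw_y -13.73 tz [ 0.003  0.001 -1.   ] q [-6.800e-02  3.300e-01  8.000e-02  1.319e+00  1.000e-03  1.742e+00] F [-3.2  0.7  8.1] T [0.26 0.72 0.87] w 0.031 62.17285741120577
```

Torque rises again about 90° later, while the height no longer changes. I'll check from the stored pictures whether the plate is still sinking.

Run:
```python
from st import *
st()
s=bot.camera('scene');cv2.imwrite('pics/z10.png',crop(s,250,155,62,60,9))
# black collar on plate, full-picture coords approx cols 272-284, rows 197-206 ; posts as reference
def load(n):
    im=cv2.imread(f'pics/{n}.png')
    if n=='z5' or n=='z6': # crop(250,135,54,72,8)
        im=cv2.resize(im,None,fx=9/8,fy=9/8,interpolation=cv2.INTER_CUBIC)[180:]
    elif n=='z3': return None
    return cv2.cvtColor(im,cv2.COLOR_BGR2GRAY)
ref=load('z7')
for n in('z5','z6','z7','z8','z9','z10'):
    im=load(n)
    for nm,(x0,x1,y0,y1) in dict(collar=(195,305,405,462),nut=(350,430,365,420)).items():
        t=ref[y0:y1,x0:x1];r=cv2.matchTemplate(im[max(0,y0-30):y1+20,x0-15:x1+15],t,cv2.TM_CCOEFF_NORMED)
        _,v,_,l=cv2.minMaxLoc(r);print(n,nm,l[0]-15,l[1]-30,round(v,3),end=' | ')
    print()
```

```text
t 30.05 p [ 0.5408 -0.0365  0.2247] yaw_y -13.73 tz [ 0.003  0.001 -1.   ] q [-6.800e-02  3.300e-01  8.000e-02  1.319e+00  1.000e-03  1.742e+00] F [-3.2  0.7  8.1] T [0.26 0.72 0.87] w 0.031 62.17285741120577
z5 collar -3 -21 0.91 | z5 nut 0 0 0.997 | 
z6 collar -2 -13 0.958 | z6 nut 0 0 0.998 | 
z7 collar 0 0 1.0 | z7 nut 0 0 1.0 | 
z8 collar 0 0 0.998 | z8 nut 0 0 0.998 | 
z9 collar 0 -1 0.992 | z9 nut 0 0 0.998 | 
z10 collar -1 1 0.975 | z10 nut 0 0 0.989 |
```

The plate sank about 13 px between regrip 2 and reaching the stop, and hasn't moved since. It is home, and the torque is the stop. Now I'll ease back about 11° and take the downforce off.

Emit:
drive_tool:
  rows:
    - {"dx": 0, "dy": 0, "dz": 0, "wx": 0, "wy": 0, "wz": -1.1, "hand": 20}
    - {"dx": 0, "dy": 0, "dz": -0.03, "wx": 0, "wy": 0, "wz": -2.2, "hand": 20}
    - {"dx": 0, "dy": 0, "dz": -0.03, "wx": 0, "wy": 0, "wz": -2.2, "hand": 20}

```text
clock: 30.4
eef_pos: [0.5407, -0.0367, 0.2248]
tool_rot: [0.723, 0.691, 0.001, 0.0]
ft_force: [-0.7, 1.3, 3.1]
grip_width: 0.0311
grasp_force: 61.2
```

Run:
```python
from st import *
o,M=st();print(M[:,:2].round(3))
```

```text
t 30.4 p [ 0.5407 -0.0367  0.2248] yaw_y -2.66 tz [ 0.001  0.001 -1.   ] q [-6.800e-02  3.310e-01  8.200e-02  1.321e+00  1.000e-03  1.549e+00] F [-0.7  1.3  3.1] T [ 0.43  0.17 -0.02] w 0.0311 61.19180403649807
[[ 0.046  0.999]
 [ 0.999 -0.046]
 [ 0.001  0.001]]
```

Emit:
drive_tool:
  rows:
    - {"dx": 0, "dy": 0, "dz": -0.08, "wx": 0, "wy": 0, "wz": 0, "hand": 20}
    - {"dx": 0, "dy": 0, "dz": -0.16, "wx": 0, "wy": 0, "wz": 0, "hand": 20}
    - {"dx": 0, "dy": 0, "dz": -0.22, "wx": 0, "wy": 0, "wz": 0, "hand": 20}

```text
clock: 30.7
eef_pos: [0.5405, -0.0368, 0.2351]
tool_rot: [0.724, 0.69, 0.0, -0.0]
ft_force: [1.1, 2.3, -2.8]
grip_width: 0.0309
grasp_force: 60.5
```

Run:
```python
from st import *
st()
```

```text
t 30.7 p [ 0.5405 -0.0368  0.2351] yaw_y -2.7 tz [-0.     0.001 -1.   ] q [-6.800e-02  3.270e-01  1.040e-01  1.348e+00  1.000e-03  1.550e+00] F [ 1.1  2.3 -2.8] T [ 0.65 -0.24  0.04] w 0.0309 60.50064481794834
```

Emit:
drive_tool:
  rows:
    - {"dx": 0, "dy": 0, "dz": -0.3, "wx": 0, "wy": 0, "wz": 0, "hand": 20}
    - {"dx": 0, "dy": 0, "dz": -0.7, "wx": 0, "wy": 0, "wz": 0, "hand": 20}
    - {"dx": 0, "dy": 0, "dz": -1.1, "wx": 0, "wy": 0, "wz": 0, "hand": 20}
    - {"dx": -0.3, "dy": 0.1, "dz": -1.2, "wx": 0, "wy": 0, "wz": 0, "hand": 20}
    - {"dx": -0.9, "dy": 0.3, "dz": -1.2, "wx": 0, "wy": 0, "wz": 0, "hand": 20}
    - {"dx": -1.6, "dy": 0.5, "dz": -1.2, "wx": 0, "wy": 0, "wz": 0, "hand": 20}
    - {"dx": -2.3, "dy": 0.8, "dz": -1.2, "wx": 0, "wy": 0, "wz": 0, "hand": 20}
    - {"dx": -3.0, "dy": 1.0, "dz": -1.2, "wx": 0, "wy": 0, "wz": 0, "hand": 20}
    - {"dx": -3.7, "dy": 1.25, "dz": -0.8, "wx": 0, "wy": 0, "wz": 0, "hand": 20}
    - {"dx": -4.4, "dy": 1.5, "dz": -0.2, "wx": 0, "wy": 0, "wz": 0, "hand": 20}
    - {"dx": -4.9, "dy": 1.63, "dz": 0.4, "wx": 0, "wy": 0, "wz": 0, "hand": 20}
    - {"dx": -4.99, "dy": 1.63, "dz": 1.2, "wx": 0, "wy": 0, "wz": 0, "hand": 20}
    - {"dx": -4.99, "dy": 1.63, "dz": 2.0, "wx": 0, "wy": 0, "wz": 0, "hand": 20}
    - {"dx": -4.99, "dy": 1.63, "dz": 2.8, "wx": 0, "wy": 0, "wz": 0, "hand": 20}
    - {"dx": -4.99, "dy": 1.63, "dz": 3.4, "wx": 0, "wy": 0, "wz": 0, "hand": 20}
    - {"dx": -4.99, "dy": 1.63, "dz": 3.6, "wx": 0, "wy": 0, "wz": 0, "hand": 20}
    - {"dx": -4.99, "dy": 1.63, "dz": 3.6, "wx": 0, "wy": 0, "wz": 0, "hand": 20}

```text
clock: 32.4
eef_pos: [0.6082, -0.2903, 0.0524]
tool_rot: [0.724, 0.69, -0.001, -0.002]
ft_force: [0.7, -0.5, -0.7]
grip_width: 0.0309
grasp_force: 60.5
```

Run:
```python
from st import *
st()
s=bot.camera('scene');t=bot.camera('top')
cv2.imwrite('pics/z11.png',np.hstack([crop(s,240,160,132,130,3),crop(t,205,160,132,130,3)]))
```

```text
t 32.4 p [ 0.6082 -0.2903  0.0524] yaw_y -2.73 tz [-0.005  0.002 -1.   ] q [-4.450e-01  7.120e-01  2.490e-01  1.113e+00 -1.000e-03  1.173e+00] F [ 0.7 -0.5 -0.7] T [0.03 0.02 0.04] w 0.0309 60.46587757766247
```

View pics/z11.png

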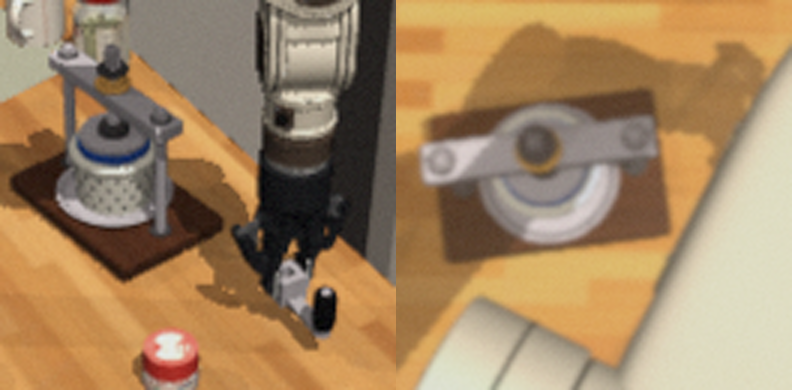

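The crank hangs level over free table, with the plate down on the blue follower and the pot untouched. I've now viewed 12 pictures, two over the limit of 10, so I'll use numbers only from here.

Emit:
drive_tool:
  rows:
    - {"dx": 0, "dy": 0, "dz": 0.3, "wx": 0, "wy": 0, "wz": 0, "hand": 20}
    - {"dx": 0, "dy": 0, "dz": 0.5, "wx": 0, "wy": 0, "wz": 0, "hand": 20}
    - {"dx": 0, "dy": 0, "dz": 0.6, "wx": 0, "wy": 0, "wz": 0, "hand": 20}
    - {"dx": 0, "dy": 0, "dz": 0.65, "wx": 0, "wy": 0, "wz": 0, "hand": 20}
    - {"dx": 0, "dy": 0, "dz": 0.65, "wx": 0, "wy": 0, "wz": 0, "hand": 20}

```text
clock: 33.0
eef_pos: [0.6099, -0.29, 0.0221]
tool_rot: [0.723, 0.69, -0.0, -0.0]
ft_force: [-0.1, -0.3, -2.7]
grip_width: 0.031
grasp_force: 60.6
```

Emit:
drive_tool:
  rows:
    - {"dx": 0, "dy": 0, "dz": 0.03, "wx": 0, "wy": 0, "wz": 0, "hand": 20}
    - {"dx": 0, "dy": 0, "dz": 0.05, "wx": 0, "wy": 0, "wz": 0, "hand": 20}
    - {"dx": 0, "dy": 0, "dz": 0.06, "wx": 0, "wy": 0, "wz": 0, "hand": 20}
    - {"dx": 0, "dy": 0, "dz": 0.06, "wx": 0, "wy": 0, "wz": 0, "hand": 20}

```text
clock: 33.4
eef_pos: [0.6103, -0.2902, 0.0197]
tool_rot: [0.723, 0.69, 0.0, 0.0]
ft_force: [-0.5, 1.4, -2.6]
grip_width: 0.031
grasp_force: 60.6
```

Emit:
drive_tool:
  rows:
    - {"dx": 0, "dy": 0, "dz": 0.03, "wx": 0, "wy": 0, "wz": 0, "hand": 20}
    - {"dx": 0, "dy": 0, "dz": 0.05, "wx": 0, "wy": 0, "wz": 0, "hand": 20}
    - {"dx": 0, "dy": 0, "dz": 0.05, "wx": 0, "wy": 0, "wz": 0, "hand": 20}

```text
clock: 33.7
eef_pos: [0.6107, -0.2904, 0.0189]
tool_rot: [0.723, 0.69, 0.0, 0.001]
ft_force: [-0.7, 1.1, 5.4]
grip_width: 0.0309
grasp_force: 61.5
```

On the table with contact force. Releasing and retreating straight up.

Emit:
drive_tool:
  rows:
    - {"dx": 0, "dy": 0, "dz": -0.02, "wx": 0, "wy": 0, "wz": 0, "hand": 36}
    - {"dx": 0, "dy": 0, "dz": -0.02, "wx": 0, "wy": 0, "wz": 0, "hand": 55}
    - {"dx": 0, "dy": 0, "dz": -0.02, "wx": 0, "wy": 0, "wz": 0, "hand": 55}
    - {"dx": 0, "dy": 0, "dz": -0.02, "wx": 0, "wy": 0, "wz": 0, "hand": 55}
    - {"dx": 0, "dy": 0, "dz": -0.4, "wx": 0, "wy": 0, "wz": 0, "hand": 55}
    - {"dx": 0, "dy": 0, "dz": -1.2, "wx": 0, "wy": 0, "wz": 0, "hand": 55}
    - {"dx": 0, "dy": 0, "dz": -2.0, "wx": 0, "wy": 0, "wz": 0, "hand": 55}
    - {"dx": 0, "dy": 0, "dz": -2.8, "wx": 0, "wy": 0, "wz": 0, "hand": 55}
    - {"dx": 0, "dy": 0, "dz": -3.2, "wx": 0, "wy": 0, "wz": 0, "hand": 55}
    - {"dx": 0, "dy": 0, "dz": -3.2, "wx": 0, "wy": 0, "wz": 0, "hand": 55}

```text
clock: 34.7
eef_pos: [0.6125, -0.2913, 0.1821]
tool_rot: [0.723, 0.69, 0.002, 0.004]
ft_force: [0.4, 0.5, -0.5]
grip_width: 0.0547
grasp_force: 0.0
```

Run:
```python
from st import *
st()
s=bot.camera('scene');print([(np.round(d['extent'],1).tolist(),round(d['score'],2)) for d in bot.look_for('scene','crank')])
b=np.array([.6105,-.291,0]);print('expect hub top',proj('scene',b+[0,0,.032])[0],'knob top',proj('scene',b+[-.003,-.07,.058])[0])
# mirror check of gap: collar position vs z10
g=cv2.cvtColor(crop(s,250,155,62,60,9),cv2.COLOR_BGR2GRAY);r=cv2.cvtColor(cv2.imread('pics/z10.png'),cv2.COLOR_BGR2GRAY)
t=r[405:462,195:305];m=cv2.matchTemplate(g[375:482,180:320],t,cv2.TM_CCOEFF_NORMED);_,v,_,l=cv2.minMaxLoc(m);print(l[0]-15,l[1]-30,v)
```

```text
t 34.7 p [ 0.6125 -0.2913  0.1821] yaw_y -2.67 tz [ 0.008 -0.004 -1.   ] q [-0.444  0.625  0.438  1.375 -0.     1.173] F [ 0.4  0.5 -0.5] T [ 0.06 -0.01 -0.02] w 0.0547 0.0
[([393.6, 301.5, 22.9, 26.4], 0.69), ([306.9, 323.9, 30.6, 36.4], 0.69), ([341.4, 267.8, 23.8, 23.4], 0.58)]
expect hub top [335.31815446 257.66254977] knob top [347.92782617 264.37101766]
0 -1 0.9649443626403809
```

Run:
```python
from workcell import bot
print(bot.job_done())
```

```text
the job is handed in; nothing more can be done
None
```

I handed the job in at about 35 s with no verdict returned: the plate appears home on the follower (it stopped sinking and turning torque peaked near 1 N m), though the crank could still be forced past the stop, which I can't explain; it now lies flat on the table, the pot, bottle and jar were left alone, and I viewed 12 pictures against the limit of 10.

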